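# Show the roti press to the video call

### The job

A bamboo turner has been left lying across the tawa, over the roti press: first slide it, lying flat and blade first, fully home into the slot of the wooden rack and let go of it. Then lift the roti press out of the tawa by its knob and hold it up to the phone for the video call, its underside squarely facing the phone's front lens, centred on it and about 15 cm away; finish while still holding it there, still in the air. Leave the plate, the cruet and the tongs where they are and do not bump the phone or its stand.

Things in the scene. Friction and masses are not known exactly. Their poses are not given: they have to be found in the camera images.
- turner: flat bamboo turner, 270 mm long, 70 g. Origin mid-length on the underside; x runs towards the blade tip (x = +135 mm), z up. Handle 24 wide, 10 thick, x = -135 to +50 mm; blade 60 wide, 5 thick, last 14 mm 48 wide; balances near x = -12 mm. At the start it bridges the tawa's rim, underside 26 mm above the table, handle passing over the press's disc
- turner_tip (a point): middle of the front edge of the turner's blade, at half its thickness (2.5 mm above the underside); axes as the turner's
- tawa: flat round iron pan, fixed to the table, 236 mm across outside, floor 4 mm thick, upright rim 4 mm thick whose top is 26 mm above the table; a thin handle runs 117 mm out from the rim along its -x, towards the robot. Origin at the centre of its underside
- press: roti press, 0.3 kg: brass disc 120 mm across, 8 mm thick; brass stem 14 mm thick; square dark wooden knob 24 x 24 mm, from 30 to 56 mm above the disc's underside. Origin at the centre of the underside (the face to be shown); z up through the knob, x and y square to the knob's sides. At the start it stands on the tawa's floor, underside 4 mm above the table
- rack: wooden rack, fixed, 142 x 94 mm, 115 mm high, with one level slot 70 mm wide, 18 high, 130 deep, open at the -x end; the turner goes in along +x. Slot floor 85 mm above the table, jutting out as a 23 mm lip before the mouth; slot roof (top at 113 mm) is two strips with a 36 mm gap along the middle. Origin at the centre of the underside, z up
- rack_mouth (a point): middle of the slot's mouth, on the slot's floor (85 mm above the table); axes as the rack's: x into the slot, whose closed end is at x = 130 mm, z up
- phone: phone 150 x 72 x 9 mm lying on a sloping wooden stand. Its z axis comes square out of the screen and is the direction in which the front lens looks: leaning back 35 degrees from straight up, towards the side the stand faces (roughly the robot); its x runs up the slope along the phone. Origin at the middle of its back
- lens (a point): front lens of the phone, at the upper end of the screen, about 105 mm above the table; axes as the phone's: z is the direction in which it looks
- stand: wooden phone stand, fixed to the table, base 130 x 80 mm, phone and stand up to 110 mm high. Origin at the centre of the underside, its front towards -x; it carries the phone
- plate: white enamel plate, 170 mm across, 18 mm high; origin at the centre of the underside. Bystander
- cruet: small glass cruet with round stopper, 54 mm across, 131 mm high; origin at the centre of the underside. Bystander
- tongs: steel tongs lying on the slab, about 215 mm long (along x), up to 56 mm wide, 14 mm high; origin near the middle of the underside. Bystander
Mind the look-alikes: they are no part of the job. There is more than one size of the press; the one meant has the size given above.

How it is judged (in metres and radians):
On the way, in this order (a step that is already met when the one before it is completed fails the run):
1. the turner is fully home in the rack's slot and let go (x of turner_tip in the frame of rack_mouth above 0.11 m and z of turner_tip in the frame of rack_mouth between -0.004 and 0.02 m and y of turner_tip in the frame of rack_mouth between -0.012 and 0.012 m and angle between the x axis of turner and the x axis of rack, either way round below 0.15 rad and contact force between turner and the fingers below 0.1 N), for 0.2 s.
2. the press is lifted clear of the tawa in the gripper (height (world z) of press above 0.06 m and contact force between press and the fingers above 1 N and contact force between press and tawa below 0.1 N), for 0.2 s.
At the end, for the whole second after the job is handed in: Turner flat in the slot, tip within 20 mm of its closed end, untouched. Press held still by the fingers alone, knob up, centre of its underside 115 to 185 mm from the lens along its view and within 25 mm sideways each way, underside within 10 degrees of square to it (all of step 1 and z of press in the frame of lens between 0.115 and 0.185 m and x of press in the frame of lens between -0.025 and 0.025 m and y of press in the frame of lens between -0.025 and 0.025 m and angle between the z axis of press and the z axis of phone, either way round below 0.17 rad and angle between press's own z axis and vertical below 1 rad and contact force between press and the fingers above 1 N and contact force between press and tawa below 0.1 N and contact force between press and turner below 0.1 N and contact force between press and stand below 0.1 N and linear speed of press below 0.02 m/s); the arm keeps its last pose, push and grip.
It fails at once if the plate, the cruet or the tongs is moved by more than 20 mm or tipped over (distance of any of plate, cruet, tongs from where it was at the start of the episode above 0.02 m or angle between cruet's own z axis and vertical above 0.5 rad).
It fails at once if the phone or its stand is bumped (over 2 N) (contact force between stand and anything else above 2 N).
It also fails if it takes over 61 s, if anything falls off the work surface, if the arm or the gripper's body presses on something with over 40 N, if the wrist force passes 120 N, or if a joint passes its speed limit or range.

### The arm

A 6-joint arm with a two-finger parallel gripper is mounted at the origin on the work surface. World frame = base frame: x ahead of the robot, y to its left, z up, the work surface at z = 0. Lengths are in mm, angles in degrees, forces in N, time in s.
With the tool pointing down it reaches from about 300 to 850 mm from the base axis. Payload 4.2 kg.
Tool frame: the origin (TCP) lies at the very end of the fingers, on their centre line; the grasp point (between the pads) lies 19 mm behind it (hold_point_z is the z of the grasp point in the tool frame, in mm); z points along the fingers, y is the direction in which the jaws open and shut (so a half turn about z gives the same grasp; the last joint's range is limited). The gripper opens to 91 mm and grips with 3 to 60 N. Pads are 32 mm wide; open, the fingers measure 118 mm over their backs; the gripper's body (76 mm by 178 mm) begins 60 mm behind the grasp point.
Start: joints at [-68.01, 18.312, 89.639, -0, 72.044, -1.146], TCP at [225.932, -528.774, 174.776] pointing down, gripper open.
Joint ranges: [-177.97, 177.97], [-48.28, 115.42], [12.27, 149.76], [-77.06, 257.06], [2.81, 150.46], [-146.56, 146.56]. Speed limits (degrees/s): [147.25, 147.25, 180, 180, 180, 180].

### API

Orientations are given as [roll, pitch, yaw] about the fixed x, y, z axes, in that order (R = Rz(yaw) Ry(pitch) Rx(roll)).
In Python, from workcell import state, grab_frame, job_done, hold_point_z gives the robot as it stands. The module is installed in compiled form; this text tells all that it offers.
- The arm moves only by the shell command python3 -m creep 'ROWS' [FORCE]. ROWS is JSON, a list of rows, each a list of 7 numbers: the closure, from 0 (fully open) to 1 (shut), then the shift along the tool's x, y, z in mm, then the turn, a rotation vector about the tool's x, y, z in degrees. A call has 1 to 5 rows; each row shifts and turns the commanded pose from where the row before left it, along the tool's axes as they then stand; what a row does not reach is not made up. A row lasts 1/8 s, in which the tool goes at most 62.5 mm and 10.7 degrees, less where a joint would pass 70% of its speed; a pose out of reach is approached as far as the arm can. A call is refused whole if a number of a shift passes 62.5 or a number of a turn 10.7, either way. A call with a gripper value outside its range is refused whole. The fingers move at their own pace and stop on an object; FORCE is the grip in N (left out, the last holds). Time passes only in rows, so rows that do not move let the fingers close. It gives the time, the measured TCP pose, the force and the opening at its end, in the units of the state.
- state(): the state, without advancing time (a new reading comes with each control period).
- grab_frame(name): name is "scene" or "top"; returns a dict with "frame" (400x640x3 uint8, red, green, blue), "fx", "fy", "cx", "cy" (pixels), "view" (4x4, takes a point from world to camera coordinates). Camera axes: x right, y down, z forward; pixel columns grow to the right and rows downward; lengths in mm; the calibration is good to about 2 mm. A picture is of the moment at which its call begins. There is no depth.
- job_done(): hands the job in, once; it reports no verdict.
The state is a dict: "time_s": time; "qpos": joint angles; "qvel": joint speeds; "effort": joint torques, N m; "ee_pos": TCP position; "ee_rot": TCP orientation; "force": force on the tool from outside, world axes, zero at the start; "torque": the same for the moment, N m; "gripper_width": finger opening in mm.
Only numpy, scipy, OpenCV 4.12 (cv2) and the standard library are available. Lean on these libraries where they do the work, as an engineer would, in place of code of your own. Each camera call takes 0.05 s, during which the arm holds its last target.

## Working session

There is one attempt and no reset: what is moved stays moved. The work goes in short steps, Python scripts to look and compute and a shell command to move; the robot and the scene stay as the last step left them, time stands still between calls to the robot, and variables do not carry over. Pictures are saved under pics/ and viewed, and the job is handed in when it is done.

```bash
mkdir -p pics; ls; python3 - <<'E'
from workcell import *
import cv2,numpy as np
np.set_printoptions(suppress=True,precision=3)
s=state();print(s);print(hold_point_z() if callable(hold_point_z) else hold_point_z)
for n in("scene","top"):
    f=grab_frame(n);cv2.imwrite(f"pics/{n}0.png",f["frame"][:,:,::-1]);print(n,f["fx"],f["fy"],f["cx"],f["cy"]);print(np.array(f["view"]))
E
```

```text
pics
{'time_s': 0.0, 'qpos': array([-68.011,  18.352,  89.706,  -0.   ,  72.043,  -1.148]), 'qvel': array([ 0.022, -0.003, -0.004, -0.004,  0.049,  0.046]), 'effort': array([  0.001, -41.246, -23.197,   0.073,   0.046,  -0.   ]), 'ee_pos': array([ 225.707, -528.239,  173.922]), 'ee_rot': array([-179.9  ,   -0.002,   23.137]), 'force': array([-0.386, -0.301, -0.334]), 'torque': array([-0.01 , -0.041,  0.032]), 'gripper_width': 91.26557425018235}
-18.8
scene 398.148235893888 398.148235893888 315.5804092639199 194.86432345501763
[[   0.746    0.665   -0.02  -423.461]
 [   0.482   -0.561   -0.672 -191.296]
 [  -0.459    0.492   -0.74  1554.104]
 [   0.       0.       0.       1.   ]]
top 496.1596038798884 496.1596038798884 320.9726973367295 198.5176028935794
[[  -0.      -1.       0.005   -6.723]
 [  -0.989   -0.      -0.146  547.067]
 [   0.146   -0.005   -0.989 1486.052]
 [   0.       0.       0.       1.   ]]
```

View pics/scene0.png

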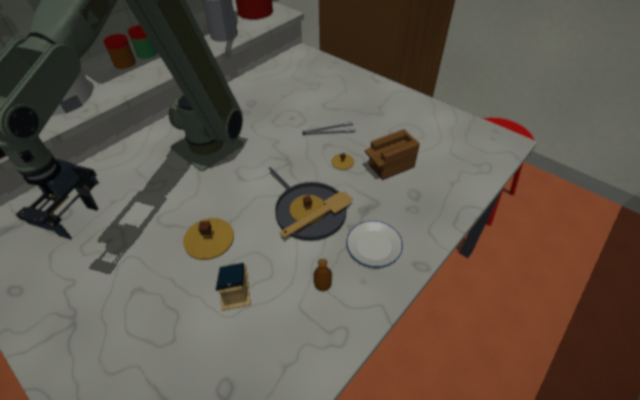

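View pics/top0.png

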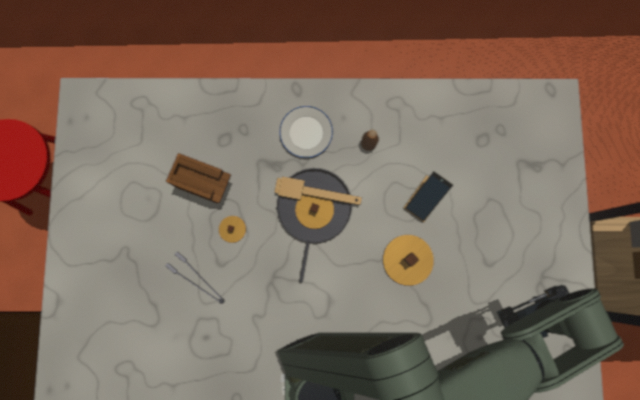

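The pictures show the turner at about (318,192) in the top view, over the tawa at (314,206). The rack is near (199,179), the phone near (428,196), and look-alike presses are at (409,260) and (232,229). Next I'll zoom in.

```bash
python3 - <<'E'
import cv2,numpy as np
t=cv2.imread("pics/top0.png");s=cv2.imread("pics/scene0.png")
R=lambda im,x,y,w,h,k:cv2.resize(im[y:y+h,x:x+w],None,fx=k,fy=k,interpolation=cv2.INTER_CUBIC)
cv2.imwrite("pics/z1.png",np.clip(R(t,150,145,230,110,3.4).astype(float)*1.4,0,255))
cv2.imwrite("pics/z2.png",np.clip(R(s,260,110,190,150,4).astype(float)*1.4,0,255))
a=R(t,390,150,80,90,6);b=R(s,190,240,60,90,6)
cv2.imwrite("pics/z3.png",np.clip(np.hstack([a,b[:540]]).astype(float)*1.6,0,255))
E
```

```text
[ WARN:0@0.082] global loadsave.cpp:1063 imwrite_ Unsupported depth image for selected encoder is fallbacked to CV_8U.
```

View pics/z1.png

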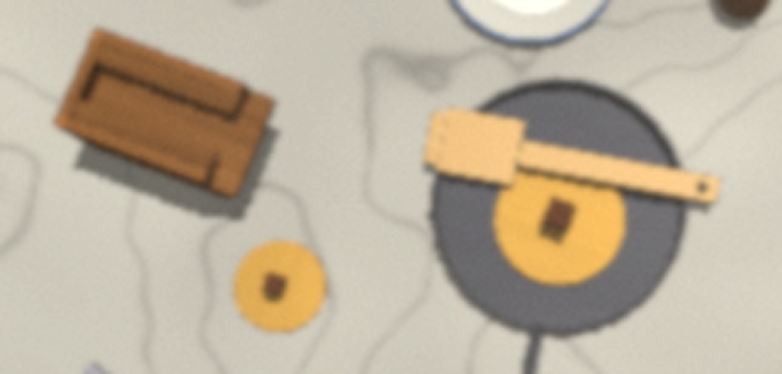

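View pics/z2.png

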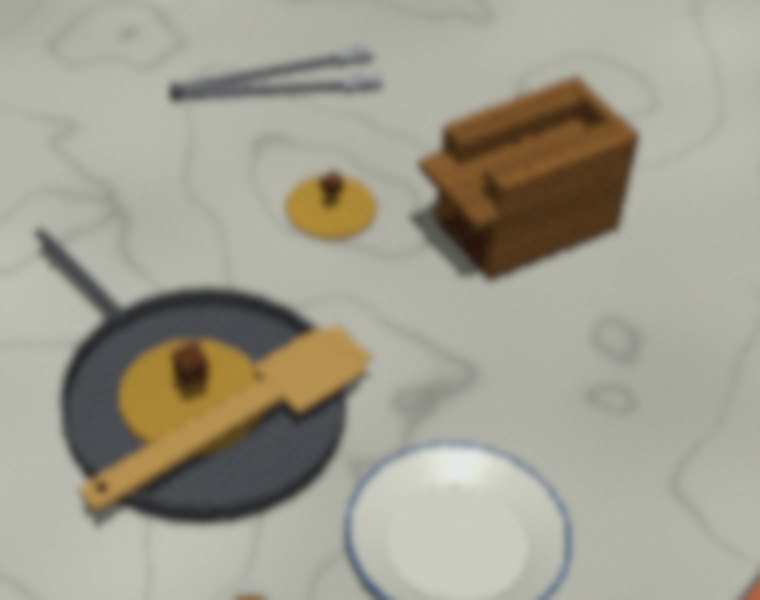

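View pics/z3.png

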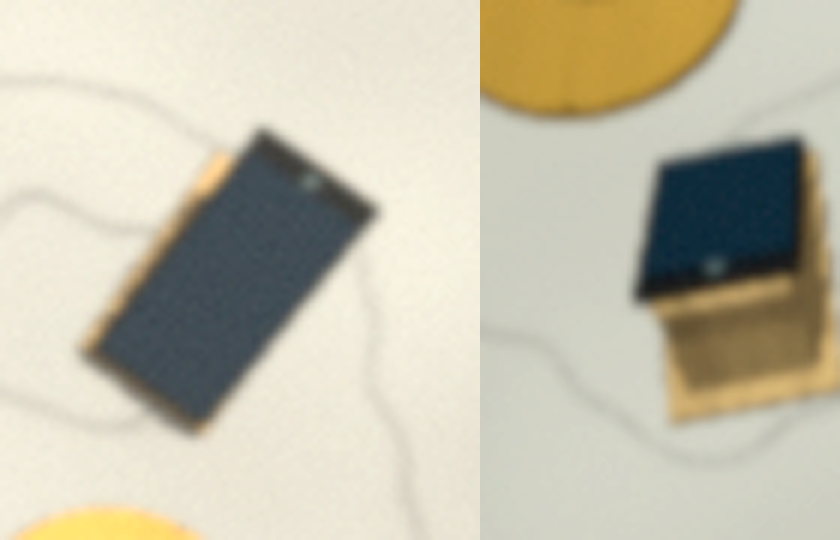

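```bash
cat > h.py <<'E'
import cv2,numpy as np
from workcell import *
np.set_printoptions(suppress=True,precision=2)
def ray(f,u,v):
    V=np.array(f["view"]);R=V[:3,:3];c=-R.T@V[:3,3]
    d=R.T@np.array([(u-f["cx"])/f["fx"],(v-f["cy"])/f["fy"],1]);return c,d/np.linalg.norm(d)
def onz(f,u,v,z):
    c,d=ray(f,u,v);return c+d*(z-c[2])/d[2]
def tri(f1,p1,f2,p2):
    A=np.zeros((3,3));b=np.zeros(3)
    L=[ray(f1,*p1),ray(f2,*p2)]
    for c,d in L:
        P=np.eye(3)-np.outer(d,d);A+=P;b+=P@c
    X=np.linalg.solve(A,b);return X,[np.linalg.norm((np.eye(3)-np.outer(d,d))@(X-c)) for c,d in L]
def proj(f,X):
    p=np.array(f["view"])@np.append(X,1);return np.array([f["fx"]*p[0]/p[2]+f["cx"],f["fy"]*p[1]/p[2]+f["cy"]])
E
python3 - <<'E'
from h import *
t=grab_frame("top");s=grab_frame("scene")
hsv=cv2.cvtColor(t["frame"],cv2.COLOR_RGB2HSV)
for p in [(288,188),(335,195),(305,213),(410,268),(314,208),(200,170),(190,165),(428,200),(300,230),(318,212)]:
    print(p,t["frame"][p[1],p[0]],hsv[p[1],p[0]])
hs=cv2.cvtColor(s["frame"],cv2.COLOR_RGB2HSV)
for p in [(340,200),(300,227),(300,215),(307,202),(400,160),(385,155)]: print('s',p,s["frame"][p[1],p[0]],hs[p[1],p[0]])
# two-view lens
print(tri(t,(441.7,180.3),s,(229,284.2)))
E
```

```text
(288, 188) [175 141  95] [ 17 117 175]
(335, 195) [180 146 100] [ 17 113 180]
(305, 213) [172 133  68] [ 19 154 172]
(410, 268) [173 132  67] [ 18 156 173]
(314, 208) [81 55 41] [ 11 126  81]
(200, 170) [90 62 38] [ 14 147  90]
(190, 165) [96 66 39] [ 14 151  96]
(428, 200) [40 47 53] [104  63  53]
(300, 230) [76 74 76] [150   7  76]
(318, 212) [164 126  65] [ 18 154 164]
s (340, 200) [129 103  58] [ 19 140 129]
s (300, 227) [91 72 39] [ 19 146  91]
s (300, 215) [122  96  38] [ 21 176 122]
s (307, 202) [45 26 13] [ 12 181  45]
s (400, 160) [54 35 17] [ 15 175  54]
s (385, 155) [87 60 31] [ 16 164  87]
(array([ 593.44, -363.91,  101.81]), [np.float64(1.262689151542919), np.float64(1.2626891515428393)])
```

```bash
python3 - <<'E'
from h import *
t=grab_frame("top");s=grab_frame("scene")
hsv=cv2.cvtColor(t["frame"],cv2.COLOR_RGB2HSV)
def big(m,box):
    k=np.zeros_like(m);x,y,w,h=box;k[y:y+h,x:x+w]=m[y:y+h,x:x+w]
    c=cv2.findContours(k,cv2.RETR_EXTERNAL,cv2.CHAIN_APPROX_NONE)[0];return sorted(c,key=cv2.contourArea)[::-1]
box=(255,160,130,100)
m=cv2.inRange(hsv,(10,85,120),(25,133,255));c=big(m,box)[0]
print('turner area',cv2.contourArea(c))
P=np.array([onz(t,*p,34)[:2] for p in c[:,0,:].astype(float)])
r=cv2.minAreaRect(P.astype(np.float32));print(r)
B=cv2.boxPoints(r)
# handle axis: PCA of handle part
vx,vy,_,_=cv2.fitLine(P.astype(np.float32),cv2.DIST_HUBER,0,.01,.01).ravel();d=np.array([vx,vy])
if d[1]<0:d=-d
mid=np.array(r[0]);n=np.array([-d[1],d[0]])
for it in range(3):
    q=(P-mid)@d;w=(P-mid)@n
    lo,hi=q.min(),q.max()
    xs=[];ys=[]
    for a in np.arange(lo+15,lo+165,10):
        k=(q>a-5)&(q<a+5)
        up=w[k].max();dn=w[k].min();xs.append(a);ys.append((up+dn)/2)
    sl,b0=np.polyfit(xs,ys,1)
    d2=d+sl*n;d=d2/np.linalg.norm(d2);n=np.array([-d[1],d[0]]);
print('extent',lo,hi,'handle widths',np.round(ys,1))
mid=mid+n*np.median((P-mid)@n*0)
q=(P-mid)@d;w=(P-mid)@n
hw=[(w[(abs(q-a)<5)].max()+w[(abs(q-a)<5)].min())/2 for a in np.arange(-120,40,10)]
print('center offs',np.round(hw,1))
O=mid+d*(q.max()+q.min())/2+n*np.median(hw)
print('turner origin',O,'dir',d,'yaw',np.degrees(np.arctan2(d[1],d[0])))
# knob
g=cv2.inRange(hsv,(0,60,20),(25,255,125));
for c in big(g,(300,198,30,22))[:2]:
    if cv2.contourArea(c)<10: continue
    Q=np.array([onz(t,*p,60)[:2] for p in c[:,0,:].astype(float)]);print('knob',cv2.contourArea(c),cv2.minAreaRect(Q.astype(np.float32)))
g=cv2.inRange(hsv,(10,134,120),(25,255,255))
c=big(g,(290,190,50,45))[0];Q=np.array([onz(t,*p,12)[:2] for p in c[:,0,:].astype(float)]);
print('disc rect',Q.min(0),Q.max(0))
# rack
g=cv2.inRange(hsv,(8,100,40),(20,255,130));c=big(g,(155,140,90,75))[0];Q=np.array([onz(t,*p,115)[:2] for p in c[:,0,:].astype(float)]);r=cv2.minAreaRect(Q.astype(np.float32));print('rack',r,cv2.boxPoints(r))
# phone
g=cv2.inRange(hsv,(95,40,0),(120,255,80));c=big(g,(395,165,70,65))[0];r=cv2.minAreaRect(c);print('phone px',r,cv2.boxPoints(r))
E
```

```text
turner area 851.5
((564.3802490234375, 3.615936279296875), (265.9593505859375, 60.136497497558594), 77.37329864501953)
extent -133.06330925280466 132.86356890413265 handle widths [-2.2 -2.5 -3.2 -3.8 -2.6 -3.3 -3.6 -3.  -3.4 -3.1 -2.8 -3.8 -2.6 -3.3
 -2. ]
center offs [-2.5 -2.5 -3.2 -4.2 -2.9 -3.3 -4.  -3.  -3.7 -2.5 -3.2 -3.8 -2.9 -3.6
 -2.  -3. ]
turner origin [567.4    2.91] dir [0.19 0.98] yaw 78.75950461033896
knob 74.5 ((511.1856384277344, 16.2794132232666), (23.979511260986328, 35.62029266357422), 71.42681884765625)
knob 12.5 ((542.6560668945312, -11.281496047973633), (6.134762287139893, 39.457706451416016), 0.01728712022304535)
disc rect [461.76 -41.37] [559.17  71.18]
rack ((597.0963134765625, 354.6197814941406), (170.0847930908203, 95.21516418457031), 69.10914611816406) [[522.29 292.14]
 [611.25 258.19]
 [671.9  417.1 ]
 [582.94 451.05]]
phone px ((427.56097412109375, 197.048828125), (20.302589416503906, 40.91752624511719), 38.65980529785156) [[406.85 206.68]
 [432.41 174.73]
 [448.27 187.41]
 [422.71 219.37]]
```

```bash
python3 - <<'E'
from h import *
t=grab_frame("top");s=grab_frame("scene")
def Z(f,x,y,w,h,k,n):
    im=cv2.resize(f["frame"][y:y+h,x:x+w,::-1],None,fx=k,fy=k,interpolation=cv2.INTER_CUBIC)
    im=np.clip(im*2.0,0,255).astype(np.uint8)
    for i in range(0,w,10): cv2.putText(im,str(x+i),(int((i+.5)*k),10),0,.35,(0,0,255));cv2.line(im,(int((i+.5)*k),12),(int((i+.5)*k),18),(0,0,255))
    for i in range(0,h,10): cv2.putText(im,str(y+i),(0,int((i+.5)*k)),0,.35,(255,0,0))
    cv2.imwrite(n,im)
Z(t,160,148,78,62,10,"pics/r1.png");Z(s,358,124,66,58,10,"pics/r2.png")
for f in (t,s):
    V=np.array(f["view"]);print(-V[:3,:3].T@V[:3,3])
E
```

```text
[ 324.69    0.52 1549.92]
[1121.08 -590.58 1012.7 ]
```

View pics/r1.png

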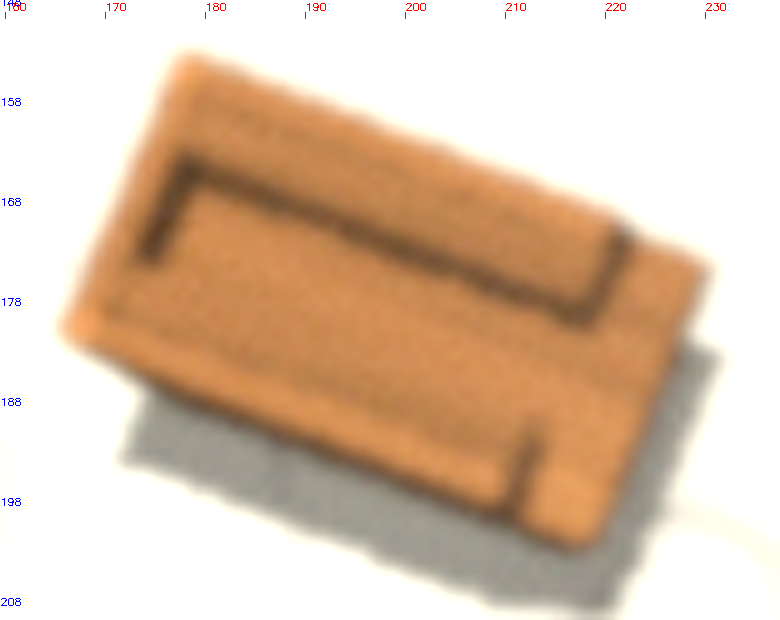

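View pics/r2.png

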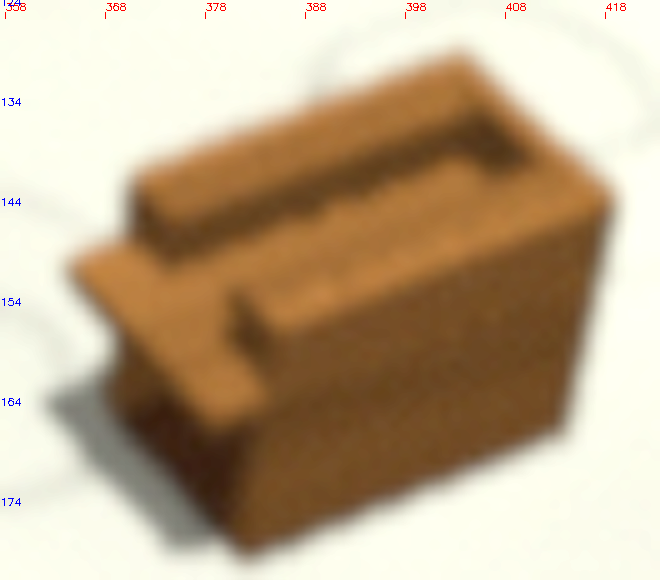

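```bash
python3 - <<'E'
from h import *
t=grab_frame("top");s=grab_frame("scene")
pr={'lip-':((217.5,202.2),(364.7,150.3),85),'lip+':((230.3,174.3),(379.5,166.3),85),'far-':((166,180.8),(403.3,128.5),115),'far+':((178.2,153),(418.7,143),115)}
W={}
for k,(a,b,z) in pr.items():
    print(k,*tri(t,a,s,b),onz(t,*a,z),onz(s,*b,z)); W[k]=onz(t,*a,z)
l=(W['lip-']+W['lip+'])/2;f=(W['far-']+W['far+'])/2
d=f-l;print(l,f,np.hypot(*d[:2]),np.degrees(np.arctan2(d[1],d[0])))
for a,b in(('lip-','far-'),('lip+','far+'),):
    d=W[b]-W[a];print(np.hypot(*d[:2]),np.degrees(np.arctan2(d[1],d[0])))
for a,b in(('lip-','lip+'),('far-','far+')):
    d=W[b]-W[a];print('w',np.hypot(*d[:2]),np.degrees(np.arctan2(d[1],d[0]))+90)
# phone screen corners
for p in [(432.4,171.5),(452.5,185)]: print(onz(t,*p,105))
print('lens z105',onz(t,441.7,180.3,105),onz(s,229,284.2,105))
E
```

```text
lip- [530.62 303.57  76.29] [np.float64(0.1936983883873065), np.float64(0.19369838838732212)] [529.27 301.64  85.  ] [536.22 295.44  85.  ]
lip+ [616.98 268.71  76.73] [np.float64(1.984280481986289), np.float64(1.984280481986198)] [613.88 265.77  85.  ] [622.51 262.92  85.  ]
far- [588.86 448.76 114.99] [np.float64(0.555987843296666), np.float64(0.5559878432967392)] [588.44 448.34 115.  ] [589.15 449.31 115.  ]
far+ [672.53 416.53 114.59] [np.float64(0.48791723556427025), np.float64(0.48791723556453714)] [672.05 416.06 115.  ] [672.99 416.57 115.  ]
[571.58 283.71  85.  ] [630.24 432.2  115.  ] 159.66441128152383 68.44232764912854
158.18507478012228 68.03395619709539
161.15170961630517 68.84318128499577
w 91.90389221140762 67.02751291137841
w 89.62370295137163 68.88826469655943
[ 618.74 -337.48  105.  ]
[ 578.06 -395.68  105.  ]
lens z105 [ 592.18 -364.19  105.  ] [ 596.05 -363.69  105.  ]
```

```bash
cat >> h.py <<'E'
from scipy.spatial.transform import Rotation as Ro
def Rd(yaw,roll=180,pitch=0): return Ro.from_euler('xyz',[roll,pitch,yaw],degrees=True)
def plan(p,R,n=None,s=None):
    s=s or state();p0=np.array(s["ee_pos"]);R0=Ro.from_euler('xyz',s["ee_rot"],degrees=True)
    p=np.array(p,float);dv=(R0.inv()*R).as_rotvec(degrees=True)
    n=n or int(max(1,np.ceil(np.linalg.norm(p-p0)/55),np.ceil(np.linalg.norm(dv)/10)))
    print('dist',np.linalg.norm(p-p0),'rot',np.linalg.norm(dv),'n',n)
    for i in range(n):
        Ri=R0*Ro.from_rotvec(dv*i/n,degrees=True)
        print(np.round(Ri.inv().apply((p-p0)/n),1),np.round(dv/n,2))
E
python3 - <<'E'
from h import *
t=grab_frame("top")
hsv=cv2.cvtColor(t["frame"],cv2.COLOR_RGB2HSV)
g=cv2.inRange(hsv,(0,0,0),(180,255,100));k=np.zeros_like(g);k[162:248,265:365]=g[162:248,265:365]
c=max(cv2.findContours(k,cv2.RETR_EXTERNAL,cv2.CHAIN_APPROX_NONE)[0],key=cv2.contourArea)
P=np.array([onz(t,*p,26)[:2] for p in c[:,0,:].astype(float)])
# use hull, robust circle r=118
h=cv2.convexHull(c)[:,0,:].astype(float);P=np.array([onz(t,*p,26)[:2] for p in h])
from scipy.optimize import least_squares
r=least_squares(lambda x:np.hypot(P[:,0]-x[0],P[:,1]-x[1])-x[2],[525,10,118],loss='soft_l1',f_scale=2);print(r.x,r.fun.round(1))
O=np.array([567.4,2.9]);d=np.array([np.cos(np.radians(78.76)),np.sin(np.radians(78.76))]);g=O-45*d;print(g)
print(onz(t,314.,209.5,60))
plan([*g,110],Rd(78.76))
E
```

```text
[525.41  18.04 115.91] [ 20.6   0.2  -0.3  -0.   -0.1  -0.4   0.1  -0.7  11.2  12.6  -0.5  -0.7
  -1.5  -1.5  -1.9  -1.3   8.    5.1 -47.9 -30.5  -0.6  11.5]
[558.63 -41.24]
[510.54  14.46  60.  ]
dist 593.7668918824196 rot 55.626149472191166 n 11
[ 45.2 -28.9   5.9] [ 0.   -0.   -5.06]
[ 47.6 -24.8   5.9] [ 0.   -0.   -5.06]
[ 49.6 -20.5   5.9] [ 0.   -0.   -5.06]
[ 51.2 -16.    5.9] [ 0.   -0.   -5.06]
[ 52.4 -11.5   5.9] [ 0.   -0.   -5.06]
[53.2 -6.8  5.9] [ 0.   -0.   -5.06]
[53.6 -2.1  5.9] [ 0.   -0.   -5.06]
[53.6  2.7  5.9] [ 0.   -0.   -5.06]
[53.1  7.4  5.9] [ 0.   -0.   -5.06]
[52.3 12.   5.9] [ 0.   -0.   -5.06]
[51.  16.6  5.9] [ 0.   -0.   -5.06]
```

```bash
python3 -m creep '[[0.48,45.2,-28.9,0,0,0,-5],[0.48,47.6,-24.8,0,0,0,-5],[0.48,49.6,-20.5,0,0,0,-5],[0.48,51.2,-16,0,0,0,-5],[0.48,52.4,-11.5,0,0,0,-5]]'
python3 -m creep '[[0.48,53.2,-6.8,4,0,0,-5],[0.48,53.6,-2.1,6,0,0,-5],[0.48,53.6,2.7,6,0,0,-5],[0.48,53.1,7.4,6,0,0,-5],[0.48,52.3,12,6,0,0,-5]]'
python3 - <<'E'
from h import *
plan([558.6,-41.2,110],Rd(78.76))
E
```

```text
time_s: 1.18
ee_pos: [378.4, -306.0, 175.0]
ee_rot: [179.9, -0.0, 48.3]
force: [0.3, -0.5, 0.3]
gripper_width: 48.1
time_s: 1.8
ee_pos: [531.2, -85.4, 146.8]
ee_rot: [180.0, 0.0, 73.3]
force: [1.2, -1.1, 0.1]
gripper_width: 47.5
dist 63.71465086076203 rot 5.449009591827399 n 2
[25.1  6.7 18.4] [ 0.02  0.01 -2.72]
[24.8  7.9 18.4] [ 0.02  0.01 -2.72]
```

```bash
python3 -m creep '[[0.48,25,6.7,10,0,0,-2.7],[0.48,25,7.9,15,0,0,-2.7],[0.48,0,0,10,0,0,0]]'
python3 - <<'E'
from h import *
plan([558.6,-41.2,16],Rd(78.76))
for n in("top","scene"):
    f=grab_frame(n)["frame"]
    cv2.imwrite(f"pics/a_{n}.png",cv2.resize((f[130:280,220:400] if n=="top" else f[90:260,220:400])[:,:,::-1],None,fx=4,fy=4,interpolation=cv2.INTER_CUBIC))
E
```

```text
time_s: 2.17
ee_pos: [558.1, -41.4, 110.9]
ee_rot: [-180.0, 0.0, 78.7]
force: [0.2, 0.3, -0.2]
gripper_width: 47.7
dist 94.94237865249328 rot 0.10088312892193219 n 2
[ 0.1  0.3 47.5] [-0.01  0.   -0.05]
[ 0.1  0.2 47.5] [-0.01  0.   -0.05]
```

View pics/a_scene.png

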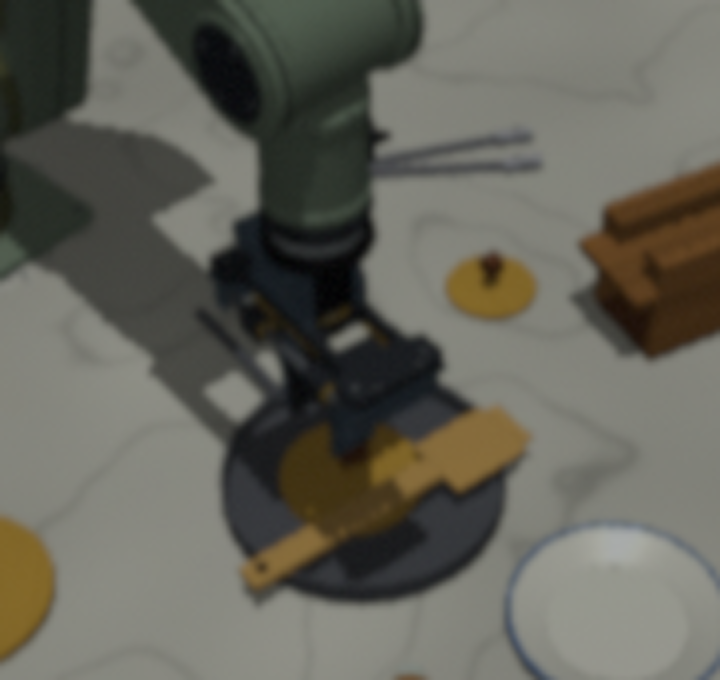

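The fingers straddle the handle above the tawa, and the knob is clear of them. Descending now.

```bash
python3 -m creep '[[0.48,0.1,0.3,45,0,0,0],[0.48,0.1,0.2,30,0,0,0],[0.48,0,0,18,0,0,0],[0.48,0,0,0,0,0,0]]'
```

```text
time_s: 2.78
ee_pos: [556.9, -43.5, 18.1]
ee_rot: [-179.9, 0.0, 78.4]
force: [-0.0, 1.3, 0.4]
gripper_width: 47.3
```

```bash
python3 -m creep '[[1,0,0,0,0,0,0],[1,0,0,0,0,0,0],[1,0,0,0,0,0,0],[1,0,0,0,0,0,0]]' 30; python3 - <<'E'
from workcell import *
print(state())
E
```

```text
time_s: 3.28
ee_pos: [558.4, -42.5, 19.1]
ee_rot: [180.0, 0.0, 78.5]
force: [0.9, 0.3, -0.1]
gripper_width: 10.2
{'time_s': 3.275, 'qpos': array([-5.52896423e+00,  2.51407619e+01,  1.03862111e+02, -6.93764323e-03,
        5.09561945e+01,  5.93673029e+00]), 'qvel': array([-0.00107561,  0.11968296,  0.06531246,  0.00280461, -0.08726426,
       -0.08110172]), 'effort': array([-3.63100937e-02, -4.28496730e+01, -1.84485233e+01,  6.06420985e-02,
        2.40234635e-02,  2.74323620e-04]), 'ee_pos': array([558.38688797, -42.53311459,  19.14884425]), 'ee_rot': array([1.79958729e+02, 1.12877136e-03, 7.85386733e+01]), 'force': array([ 0.94525724,  0.3093065 , -0.12030118]), 'torque': array([-0.00244056, -0.10658293,  0.0534504 ]), 'gripper_width': 10.210086380224354}
```

```bash
python3 - <<'E'
from h import *
for n in("top","scene"):
    f=grab_frame(n)["frame"]
    cv2.imwrite(f"pics/b_{n}.png",cv2.resize((f[130:280,220:400] if n=="top" else f[90:260,220:400])[:,:,::-1],None,fx=4,fy=4,interpolation=cv2.INTER_CUBIC))
print(state()["gripper_width"])
E
```

```text
2.556563159140372
```

View pics/b_scene.png

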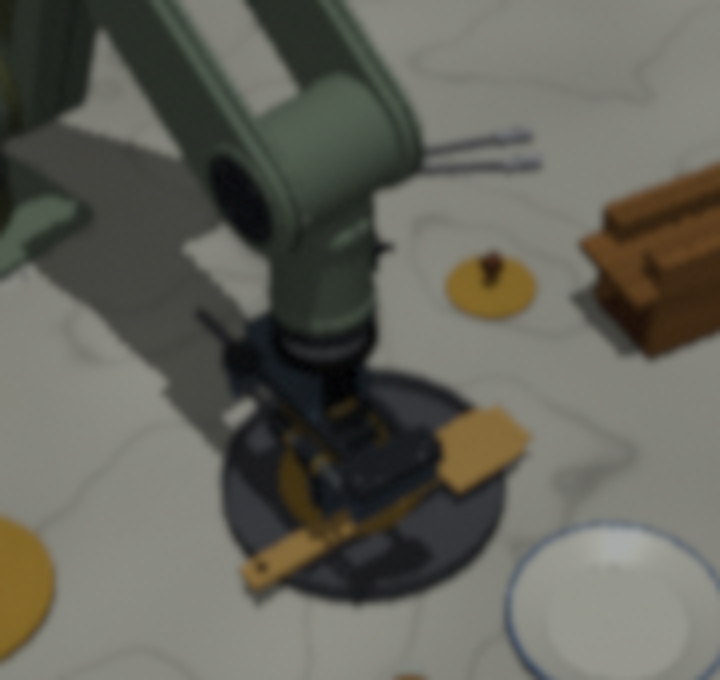

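View pics/b_top.png

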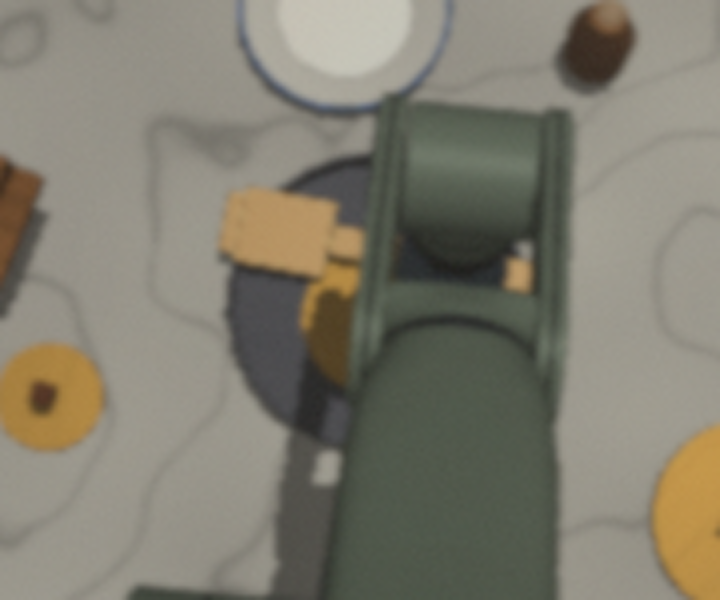

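```bash
python3 - <<'E'
from h import *
f=grab_frame("scene");s=state()
im=f["frame"][:,:,::-1]
k=8;x0,y0,w,h=280,165,90,72
z=cv2.resize(np.clip(im[y0:y0+h,x0:x0+w]*2.2,0,255).astype(np.uint8),None,fx=k,fy=k,interpolation=cv2.INTER_CUBIC)
R=Ro.from_euler('xyz',s["ee_rot"],degrees=True).as_matrix();p=s["ee_pos"]
print(s["gripper_width"],p)
for q,c in [(p,(0,0,255)),(p-R[:,2]*19,(0,255,0)),(p-R[:,2]*79,(255,0,0)),([567.4,2.9,36],(255,0,255)),(np.array([567.4,2.9,36])-130*np.array([.195,.981,0]),(255,0,255)),(np.array([567.4,2.9,36])-45*np.array([.195,.981,0]),(255,0,255))]:
    u=(proj(f,np.array(q))-[x0,y0]+.5)*k;print(u);cv2.circle(z,(int(u[0]),int(u[1])),4,c,-1)
cv2.imwrite("pics/c.png",z)
E
```

```text
0.6033268125206762 [558.21 -42.54  18.79]
[199.03 467.83]
[197.05 437.77]
[190.5  338.27]
[291.67 384.9 ]
[ 20.34 546.17]
[200.26 439.23]
```

View pics/c.png

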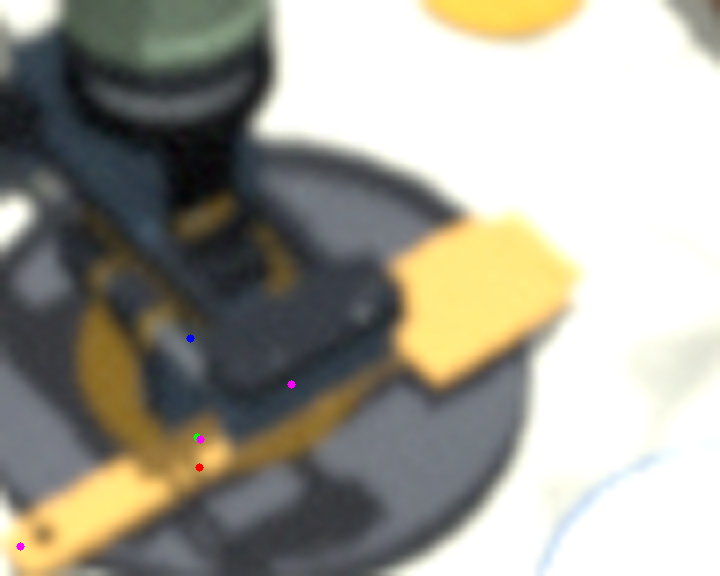

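```bash
python3 -m creep '[[1,0,0,-12,0,0,0],[1,0,0,-13,0,0,0]]'; python3 - <<'E'
from h import *
f=grab_frame("scene");s=state()
im=f["frame"][:,:,::-1]
k=8;x0,y0,w,h=280,165,90,72
z=cv2.resize(np.clip(im[y0:y0+h,x0:x0+w]*2.2,0,255).astype(np.uint8),None,fx=k,fy=k,interpolation=cv2.INTER_CUBIC)
print(s["gripper_width"],s["ee_pos"],s["force"])
cv2.imwrite("pics/d.png",z)
E
```

```text
time_s: 3.68
ee_pos: [558.4, -42.5, 44.7]
ee_rot: [180.0, 0.0, 78.5]
force: [-0.6, 0.4, -0.1]
gripper_width: 0.5
0.4847019373329093 [559.91 -42.69  46.68] [0.93 0.04 1.15]
```

View pics/d.png

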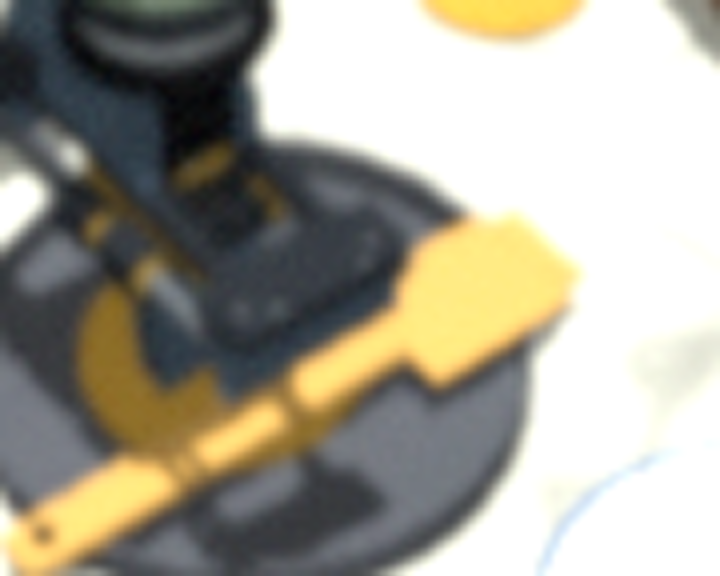

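```bash
python3 -m creep '[[0.5,0,0,-40,0,0,0],[0.5,0,0,-40,0,0,0],[0.5,0,0,0,0,0,0]]'; python3 - <<'E'
from h import *
f=grab_frame("scene");s=state()
im=f["frame"][:,:,::-1]
k=10;x0,y0,w,h=270,145,80,58
z=cv2.resize(np.clip(im[y0:y0+h,x0:x0+w]*3.5,0,255).astype(np.uint8),None,fx=k,fy=k,interpolation=cv2.INTER_CUBIC)
print(s["gripper_width"],s["ee_pos"],s["force"])
R=Ro.from_euler('xyz',s["ee_rot"],degrees=True).as_matrix();p=s["ee_pos"]
for a in (0,19,79):
  for b in (-24,24):
    u=(proj(f,p-R[:,2]*a+R[:,1]*b)-[x0,y0]+.5)*k;cv2.circle(z,(int(u[0]),int(u[1])),4,(0,0,255) if a==0 else (0,255,0),-1)
cv2.imwrite("pics/e.png",z)
E
```

```text
time_s: 4.1
ee_pos: [561.0, -42.8, 127.9]
ee_rot: [179.5, -0.0, 78.5]
force: [0.1, 0.0, -0.6]
gripper_width: 27.6
31.561592292295472 [559.27 -42.66 125.66] [ 0.25  0.78 -0.13]
```

View pics/e.png

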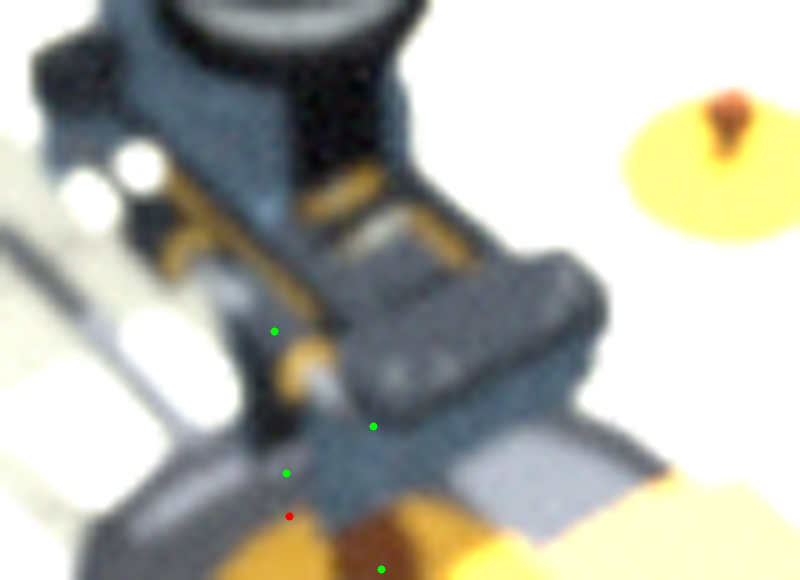

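```bash
python3 - <<'E'
from h import *
p=np.array([225.7,-528.2,173.9]);R=Rd(23.137).as_matrix()
for n,(x0,y0,w,h) in {"scene":(10,150,95,95),"top":(490,270,100,80)}.items():
    f=grab_frame(n);im=cv2.imread(f"pics/{n}0.png");k=7
    z=cv2.resize(np.clip(im[y0:y0+h,x0:x0+w]*3.,0,255).astype(np.uint8),None,fx=k,fy=k,interpolation=cv2.INTER_CUBIC)
    for a in (0,19,79):
      for b in (-45,45):
       for c in (-16,16):
        u=(proj(f,p-R[:,2]*a+R[:,1]*b+R[:,0]*c)-[x0,y0]+.5)*k;cv2.circle(z,(int(u[0]),int(u[1])),3,(0,0,255) if a==0 else (0,255,0),-1)
    cv2.imwrite(f"pics/f_{n}.png",z)
E
```

```text
(no output)
```

View pics/f_scene.png

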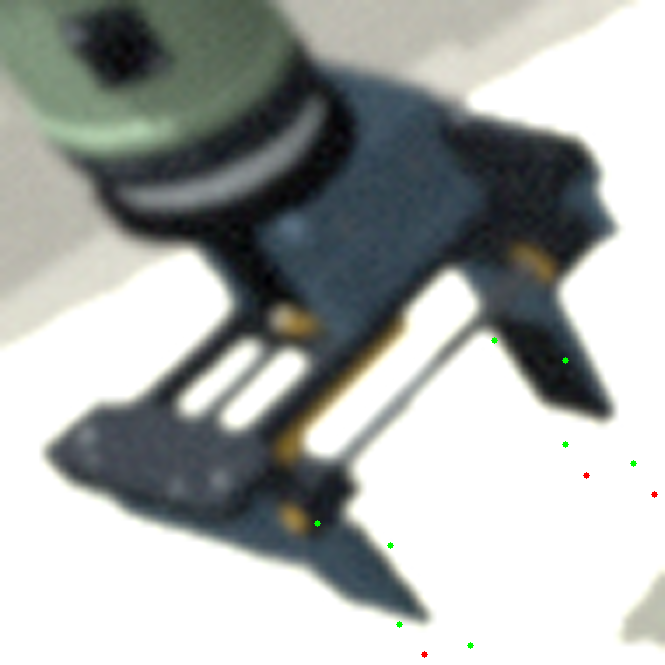

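View pics/f_top.png

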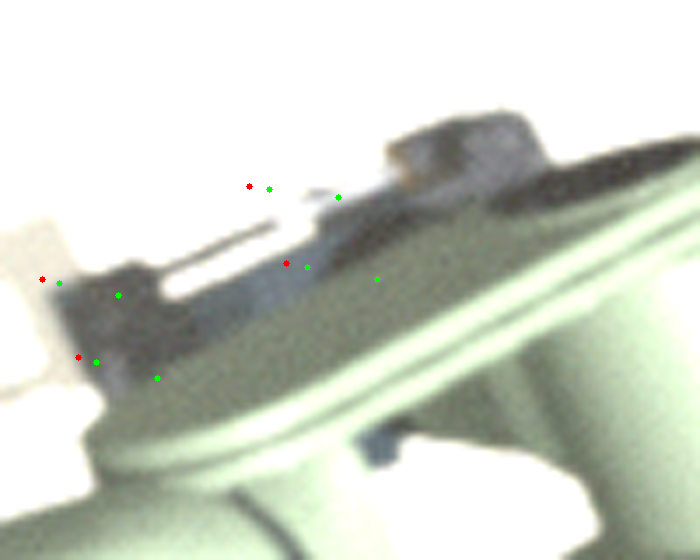

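```bash
python3 - <<'E'
from h import *
plan([558.6,-41.2,18],Rd(78.76))
E
python3 -m creep '[[0.45,0,0,40,0,0,0],[0.45,0,0,40,0,0,0],[0.45,1.3,0,25,0,0,0],[0.45,0,0,0,0,0,0]]'; cat > look.py <<'E'
from h import *
import sys
n,x0,y0,w,h,k,out=sys.argv[1],*map(int,sys.argv[2:7]),sys.argv[7]
g=float(sys.argv[8]) if len(sys.argv)>8 else 2.
f=grab_frame(n);s=state()
z=cv2.resize(np.clip(f["frame"][y0:y0+h,x0:x0+w,::-1]*g,0,255).astype(np.uint8),None,fx=k,fy=k,interpolation=cv2.INTER_CUBIC)
cv2.imwrite(out,z);print(s["time_s"],s["gripper_width"],s["ee_pos"],s["ee_rot"],s["force"])
E
python3 look.py scene 280 165 90 72 8 pics/g.png 3
```

```text
dist 105.20892829107548 rot 0.23146140714328584 n 2
[ 0.8  0.5 52.6] [-0.03  0.01 -0.11]
[ 0.7  0.5 52.6] [-0.03  0.01 -0.11]
time_s: 4.75
ee_pos: [555.6, -41.0, 15.7]
ee_rot: [-179.6, 0.0, 78.5]
force: [0.3, 0.0, 0.6]
gripper_width: 50.2
4.8 49.957178545940835 [557.29 -41.18  17.42] [-179.8     0.03   78.54] [ 1.41 -0.29  0.18]
```

View pics/g.png

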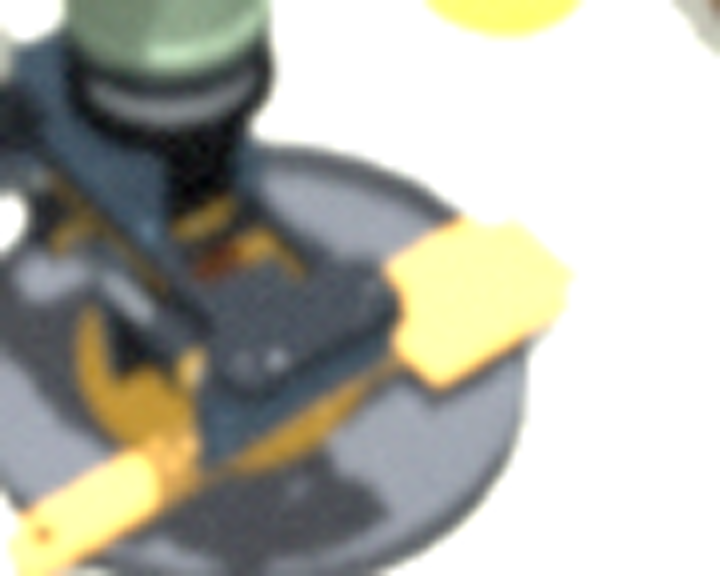

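```bash
python3 - <<'E'
from h import *
f=grab_frame("scene")
p=np.array([557.3,-41.2,0]);R=Rd(78.54).as_matrix()
for b in (25,38,-25,-38):
  for c in (-16,16):
    print(b,c,[((proj(f,p+R[:,1]*b+R[:,0]*c+[0,0,z])-[280,165]+.5)*8).round(0).tolist() for z in (17,37,52,62)])
E
```

```text
25 -16 [[204.0, 527.0], [202.0, 496.0], [200.0, 472.0], [199.0, 455.0]]
25 16 [[270.0, 487.0], [268.0, 456.0], [267.0, 432.0], [267.0, 415.0]]
38 -16 [[224.0, 548.0], [222.0, 517.0], [220.0, 493.0], [219.0, 477.0]]
38 16 [[289.0, 508.0], [288.0, 477.0], [288.0, 452.0], [287.0, 436.0]]
-25 -16 [[131.0, 448.0], [128.0, 416.0], [126.0, 392.0], [124.0, 376.0]]
-25 16 [[196.0, 410.0], [194.0, 378.0], [192.0, 354.0], [191.0, 337.0]]
-38 -16 [[112.0, 428.0], [109.0, 396.0], [107.0, 372.0], [105.0, 355.0]]
-38 16 [[177.0, 390.0], [175.0, 358.0], [173.0, 334.0], [172.0, 317.0]]
```

```bash
python3 -m creep '[[0.45,0,1,9,0,0,0],[0.45,0,0.5,9,0,0,0],[0.45,0,0,0,0,0,0]]'; python3 look.py scene 280 165 90 72 8 pics/g2.png 3
```

```text
time_s: 5.22
ee_pos: [559.4, -41.5, 0.1]
ee_rot: [-179.9, 0.0, 78.5]
force: [0.0, 0.9, 0.5]
gripper_width: 50.1
5.275 50.17863768258625 [559.72 -41.58   0.54] [-179.97    0.01   78.54] [ 0.13  0.07 -0.09]
```

View pics/g2.png

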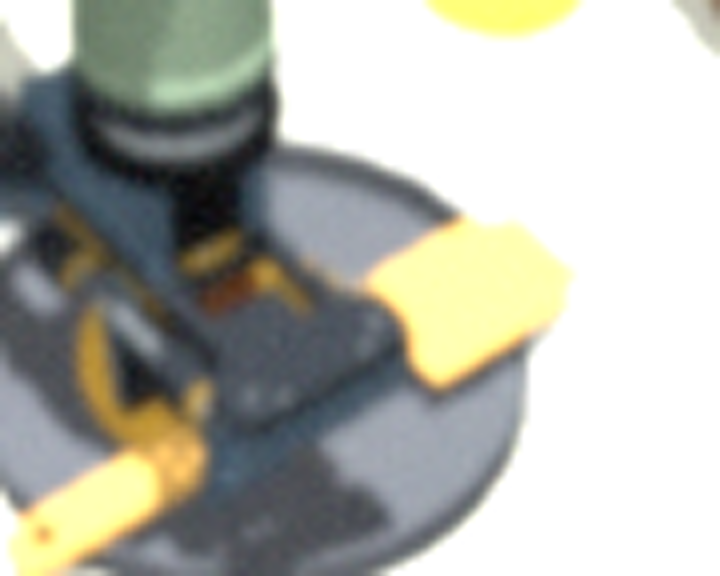

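The TCP reads 0 and nothing is touching, and the fingers look about 37 mm higher than the reading. The reported TCP is therefore offset along the tool axis. I'll keep descending in small steps and watch the force.

```bash
python3 -m creep '[[0.45,0,0,6,0,0,0],[0.45,0,0,6,0,0,0],[0.45,0,0,0,0,0,0]]';python3 -m creep '[[0.45,0,0,5,0,0,0],[0.45,0,0,0,0,0,0]]'; python3 look.py scene 280 165 90 72 8 pics/g3.png 3
```

```text
time_s: 5.65
ee_pos: [559.4, -41.5, -11.9]
ee_rot: [-179.9, 0.0, 78.5]
force: [1.0, 1.3, 0.1]
gripper_width: 49.9
time_s: 5.9
ee_pos: [559.6, -41.6, -16.6]
ee_rot: [-180.0, 0.0, 78.5]
force: [-0.4, -0.3, -0.1]
gripper_width: 50.1
5.95 50.261597213574575 [559.81 -41.56 -16.42] [-179.98    0.01   78.54] [-0.07 -0.14  0.08]
```

View pics/g3.png

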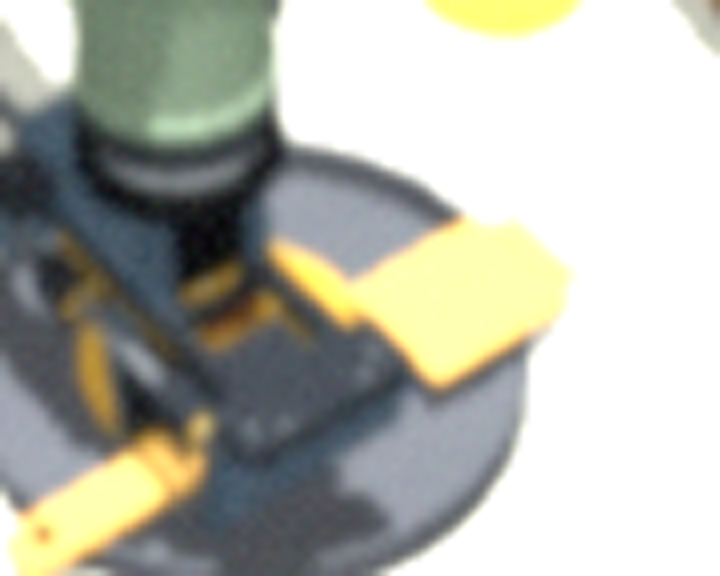

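```bash
python3 -m creep '[[1,0,0,1,0,0,0],[1,0,0,0,0,0,0],[1,0,0,0,0,0,0],[1,0,0,0,0,0,0],[1,0,0,0,0,0,0]]' 30
```

```text
time_s: 6.58
ee_pos: [559.9, -41.6, -17.2]
ee_rot: [180.0, 0.0, 78.5]
force: [0.1, 0.8, 1.0]
gripper_width: 23.6
```

```bash
python3 -m creep '[[1,0,0,-15,0,0,0],[1,0,0,-25,0,0,0],[1,0,0,-25,0,0,0],[1,0,0,-12,0,0,0],[1,0,0,0,0,0,0]]'; python3 look.py scene 260 110 190 140 4 pics/h.png 2
python3 - <<'E'
from h import *
plan([499,97.5,58],Rd(68.7),4)
E
```

```text
time_s: 7.2
ee_pos: [560.5, -41.6, 60.8]
ee_rot: [179.9, -0.0, 78.5]
force: [-0.4, -1.1, -0.9]
gripper_width: 24.2
7.25 23.651961002624788 [559.74 -41.6   59.76] [179.99   0.01  78.54] [-0.55  0.33 -0.04]
dist 151.79405681514183 rot 9.835812997361847 n 4
[ 31.1 -21.8   0.4] [0.   0.   2.46]
[ 30.1 -23.1   0.4] [0.   0.   2.46]
[ 29.1 -24.4   0.4] [0.   0.   2.46]
[ 28.  -25.6   0.4] [0.   0.   2.46]
```

View pics/h.png

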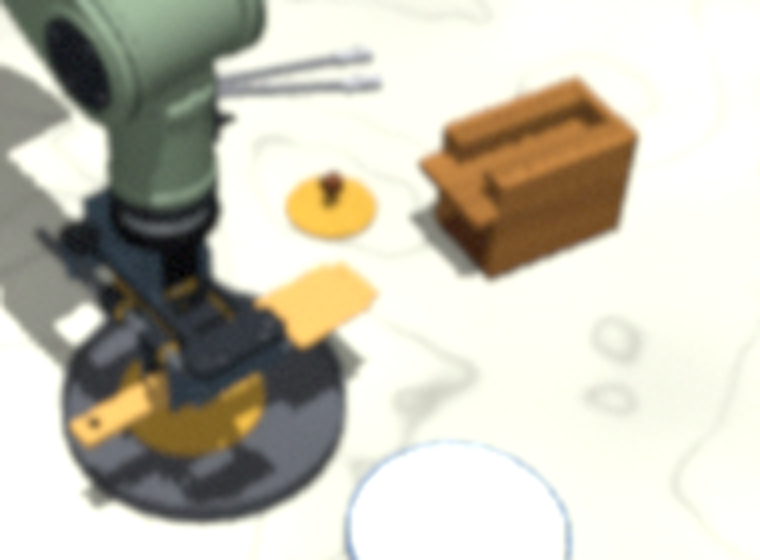

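```bash
python3 -m creep '[[1,31,-21.8,0.4,0,0,2.46],[1,30,-23.1,0.4,0,0,2.46],[1,29,-24.4,0.4,0,0,2.46],[1,28,-25.6,0.4,0,0,2.46],[1,0,0,0,0,0,0]]'; python3 look.py scene 260 110 190 140 4 pics/i1.png 2;python3 look.py top 150 130 190 110 4 pics/i2.png 1.7
python3 - <<'E'
from h import *
plan([499,97.5,58],Rd(68.7))
E
```

```text
time_s: 7.88
ee_pos: [497.1, 98.8, 57.0]
ee_rot: [-179.8, 0.1, 68.9]
force: [-0.9, -0.5, -1.4]
gripper_width: 23.9
7.925 23.83238796572933 [498.08  97.78  57.23] [-179.91    0.08   68.84] [-0.45 -0.95 -1.01]
7.975 23.784988799125397 [498.74  97.15  57.44] [-179.95    0.06   68.77] [ 0.07 -0.27 -0.91]
dist 0.710608254464478 rot 0.1053838833625448 n 1
[ 0.4  0.1 -0.6] [-0.05  0.06  0.07]
```

View pics/i1.png

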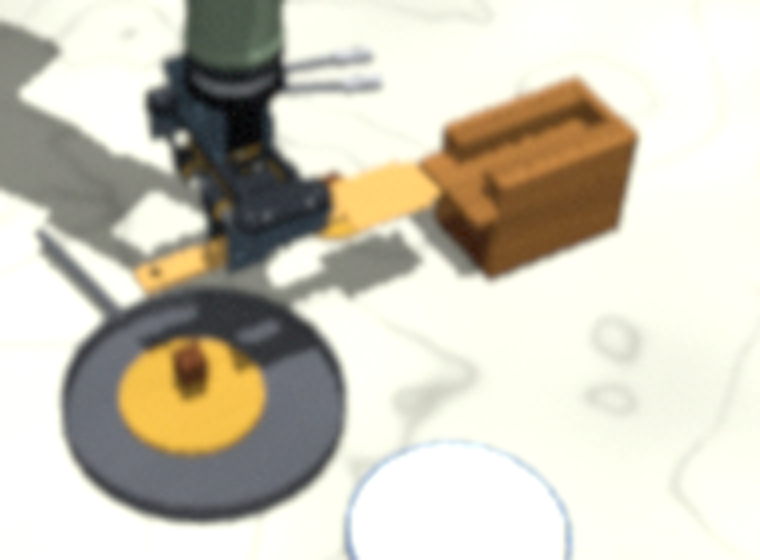

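View pics/i2.png

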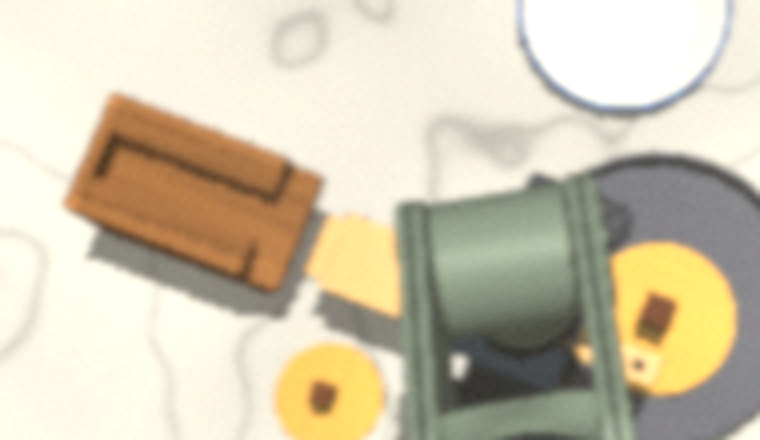

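```bash
python3 - <<'E'
from h import *
t=grab_frame("top");hsv=cv2.cvtColor(t["frame"],cv2.COLOR_RGB2HSV)
m=cv2.inRange(hsv,(10,80,125),(25,133,255));k=np.zeros_like(m);k[178:215,222:250]=m[178:215,222:250]
c=max(cv2.findContours(k,cv2.RETR_EXTERNAL,cv2.CHAIN_APPROX_NONE)[0],key=cv2.contourArea)
P=np.array([onz(t,*p,105.6)[:2] for p in c[:,0,:].astype(float)])
a=np.radians(68.7);d=np.array([np.cos(a),np.sin(a)]);n=np.array([-d[1],d[0]]);M=np.array([579,302.5])
q=(P-M)@d;w=(P-M)@n
print('tip x',q.max())
for x in np.arange(q.max()-40,q.max(),4):
    kk=abs(q-x)<3; print(round(x,1),w[kk].min().round(1),w[kk].max().round(1),((w[kk].min()+w[kk].max())/2).round(1))
E=onz(t,310,223.7,110)[:2];print('tail',(E-M)@d,(E-M)@n)
E
```

```text
tip x -40.773295162291
-80.8 -27.8 31.3 1.7
-76.8 -27.4 31.3 2.0
-72.8 -27.4 30.7 1.7
-68.8 -28.0 30.1 1.0
-64.8 -28.0 31.2 1.6
-60.8 -27.5 31.2 1.8
-56.8 -27.5 29.5 1.0
-52.8 -22.6 27.8 2.6
-48.8 -21.6 24.5 1.5
-44.8 -19.4 24.5 2.5
tail -300.27812050211674 7.804502128252032
```

```bash
python3 -m creep '[[1,0,1.6,5,0,0,0],[1,0,0,5.5,0,0,0],[1,15,0,0,0,0,0],[1,20,0,0,0,0,0],[1,0,0,0,0,0,0]]'; python3 look.py scene 330 110 110 80 7 pics/j1.png 2.5;python3 look.py top 150 130 110 80 7 pics/j2.png 1.7
```

```text
time_s: 8.65
ee_pos: [514.5, 131.1, 47.8]
ee_rot: [179.9, -0.0, 68.8]
force: [-1.2, 1.1, -0.7]
gripper_width: 23.7
8.7 23.789663506365176 [513.75 130.37  47.64] [179.98   0.    68.8 ] [-0.9  -0.05 -0.68]
8.75 23.779235557159968 [513.27 129.84  47.57] [-180.      0.02   68.77] [-0.29  0.27 -0.21]
```

View pics/j1.png

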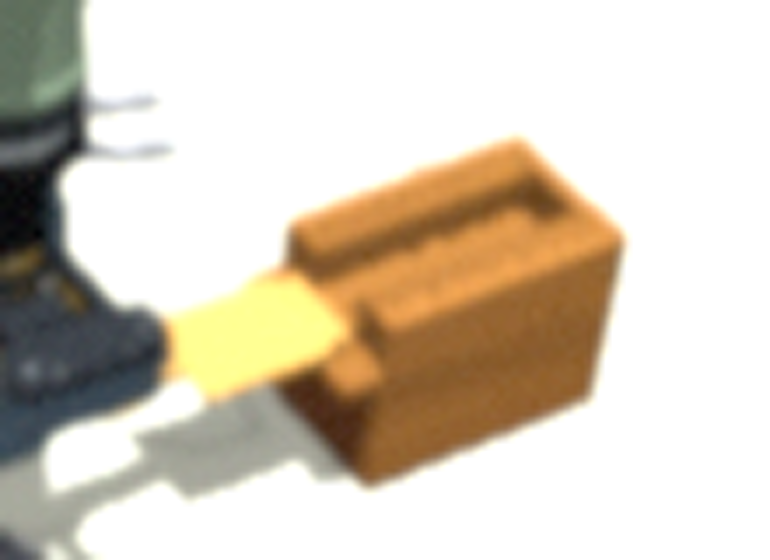

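View pics/j2.png

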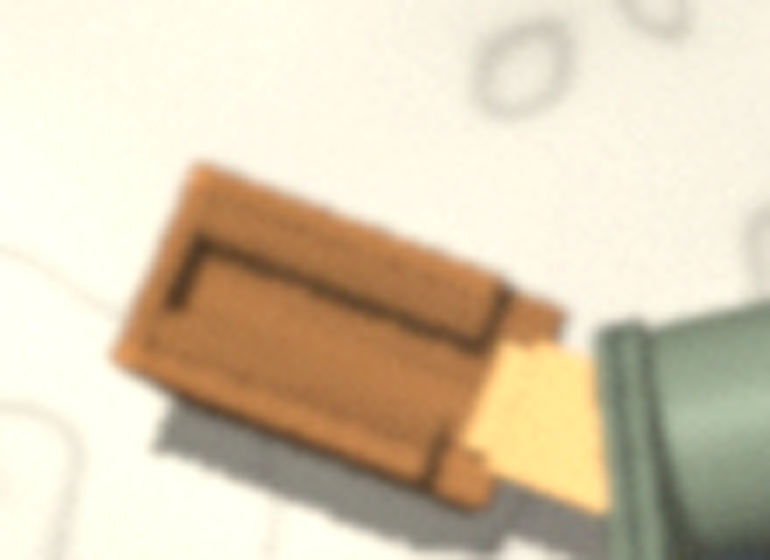

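The tip is just at the mouth, above the lip and centred between the strips. Inserting.

```bash
python3 -m creep '[[1,20,0,0,0,0,0],[1,20,0,0,0,0,0],[1,20,0,0,0,0,0],[1,0,0,0,0,0,0]]'; python3 look.py scene 330 110 110 80 7 pics/k1.png 2.5; python3 look.py top 150 130 110 80 7 pics/k2.png 1.7
```

```text
time_s: 9.25
ee_pos: [535.9, 187.0, 47.5]
ee_rot: [180.0, -0.0, 68.8]
force: [-0.2, 0.6, -0.7]
gripper_width: 23.6
9.3 24.200342774387195 [535.12 185.96  47.35] [-179.99    0.04   68.79] [-0.01 -0.59 -1.53]
9.35 23.627322816343767 [534.78 185.33  47.35] [-179.97    0.06   68.75] [ 0.25  0.95 -0.6 ]
```

View pics/k1.png

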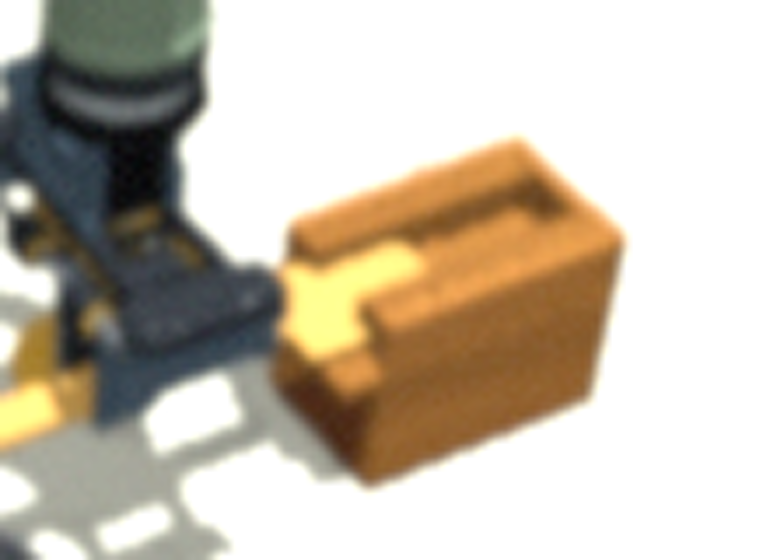

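View pics/k2.png

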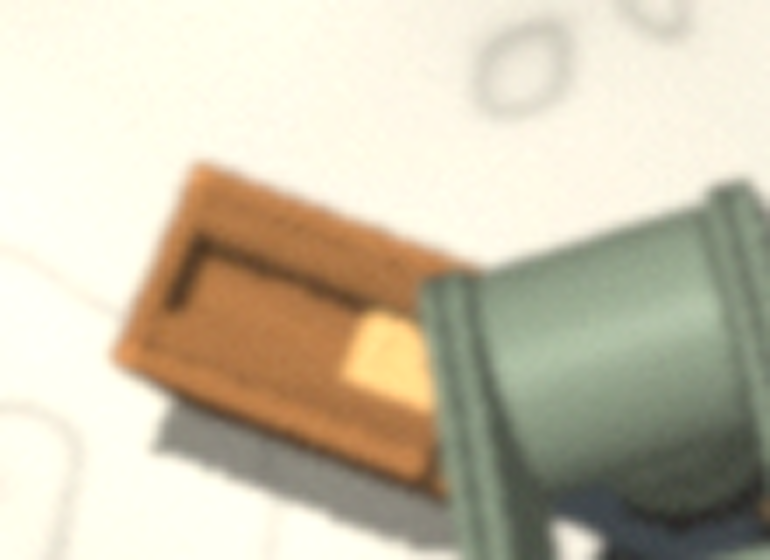

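```bash
python3 -m creep '[[1,20,0,0,0,0,0],[1,20,0,0,0,0,0],[1,18,0,0,0,0,0],[1,0,0,0,0,0,0]]'; python3 look.py scene 330 110 110 80 7 pics/l1.png 2.5; python3 look.py top 150 130 110 80 7 pics/l2.png 1.7
```

```text
time_s: 9.85
ee_pos: [556.8, 240.9, 47.5]
ee_rot: [180.0, -0.0, 68.8]
force: [0.6, -0.3, -1.4]
gripper_width: 23.5
9.9 23.806964965003104 [556.15 239.9   47.34] [-179.99    0.04   68.77] [-0.34 -0.35 -0.52]
9.95 23.815741098915264 [555.86 239.29  47.32] [-179.98    0.06   68.74] [ 0.68 -0.37 -0.74]
```

View pics/l1.png

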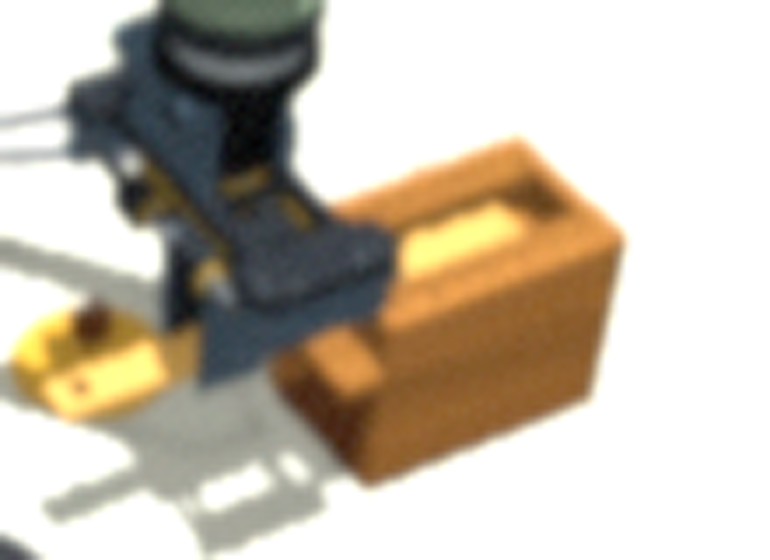

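View pics/l2.png

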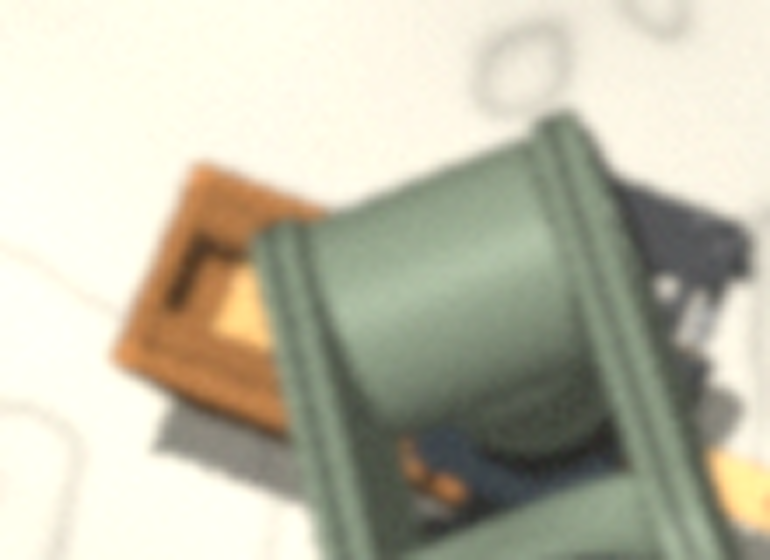

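```bash
python3 -m creep '[[1,5,0,0,0,0,0],[1,4,0,0,0,0,0],[1,3,0,0,0,0,0],[1,0,0,0,0,0,0]]'; python3 -m creep '[[1,2,0,0,0,0,0],[1,0,0,0,0,0,0]]'; python3 -m creep '[[1,2,0,0,0,0,0],[1,0,0,0,0,0,0]]';python3 -m creep '[[1,2,0,0,0,0,0],[1,0,0,0,0,0,0]]'
```

```text
time_s: 10.45
ee_pos: [560.7, 250.5, 47.6]
ee_rot: [180.0, 0.0, 68.7]
force: [0.1, 0.3, -0.7]
gripper_width: 23.5
time_s: 10.7
ee_pos: [561.3, 252.3, 47.6]
ee_rot: [180.0, 0.0, 68.7]
force: [-0.4, -0.7, -0.8]
gripper_width: 23.7
time_s: 10.95
ee_pos: [562.1, 254.3, 47.6]
ee_rot: [180.0, -0.0, 68.7]
force: [-0.7, 0.2, -1.1]
gripper_width: 24.0
time_s: 11.2
ee_pos: [562.8, 256.2, 47.6]
ee_rot: [180.0, -0.0, 68.7]
force: [0.2, -0.2, -0.2]
gripper_width: 23.8
```

```bash
python3 -m creep '[[1,2,0,0,0,0,0],[1,0,0,0,0,0,0]]'; python3 -m creep '[[1,2,0,0,0,0,0],[1,0,0,0,0,0,0]]';python3 look.py scene 330 110 110 80 7 pics/m1.png 2.5; python3 look.py top 150 130 110 80 7 pics/m2.png 1.7
```

```text
time_s: 11.45
ee_pos: [562.9, 256.7, 47.4]
ee_rot: [-180.0, 0.1, 68.7]
force: [-1.3, -4.7, 0.5]
gripper_width: 23.6
time_s: 11.7
ee_pos: [562.6, 256.7, 47.1]
ee_rot: [-179.9, 0.4, 68.7]
force: [-3.1, -9.9, 1.4]
gripper_width: 23.4
11.75 23.80170574870001 [562.59 256.77  47.12] [-179.91    0.36   68.73] [-2.97 -9.06  0.28]
11.8 23.733538511589067 [562.61 256.73  47.15] [-179.91    0.35   68.73] [-2.86 -9.88  1.36]
```

View pics/m1.png

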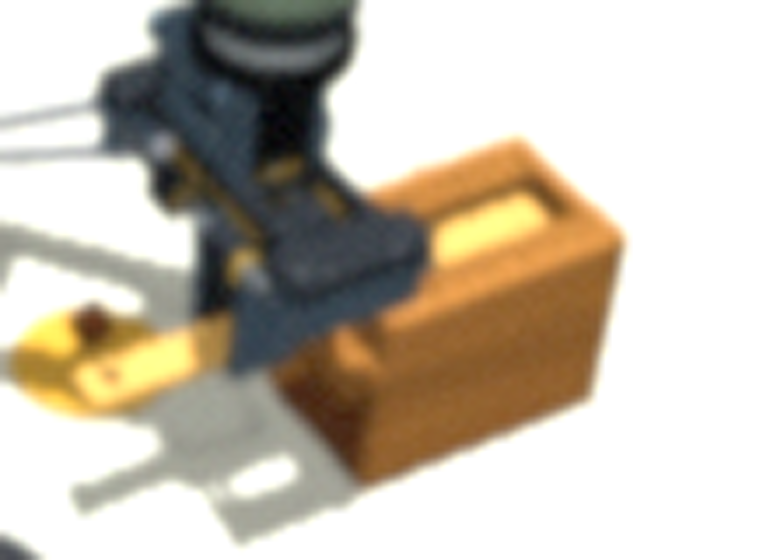

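View pics/m2.png

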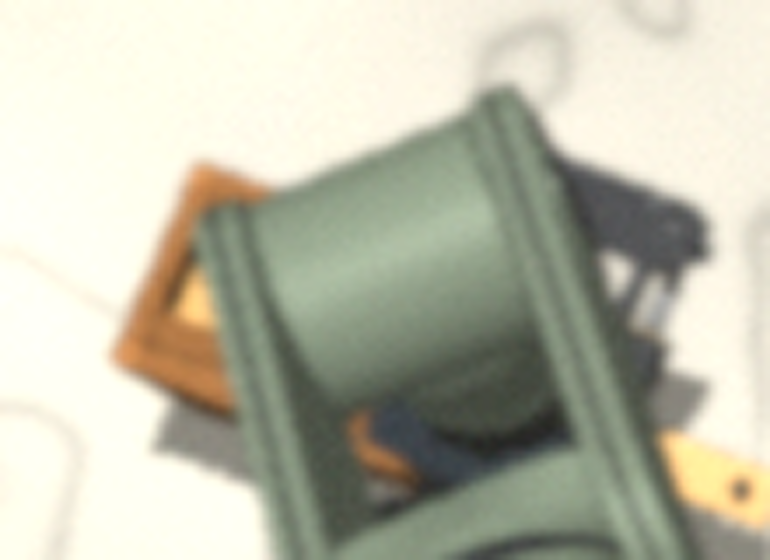

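The turner bottomed out at the closed end, with about 10 N at the expected depth. I'll relax the push, lower it onto the slot floor and release.

```bash
python3 -m creep '[[1,-2.5,0,1.5,0,0,0],[1,-0.5,0,1.5,0,0,0],[1,0,0,0,0,0,0]]'; python3 -m creep '[[1,0,0,1,0,0,0],[1,0,0,0,0,0,0]]'
```

```text
time_s: 12.18
ee_pos: [563.0, 256.8, 44.6]
ee_rot: [180.0, 0.0, 68.7]
force: [-1.9, -3.1, 0.8]
gripper_width: 24.0
time_s: 12.42
ee_pos: [563.0, 256.8, 43.6]
ee_rot: [-180.0, 0.0, 68.7]
force: [-1.6, -4.1, 0.3]
gripper_width: 23.7
```

```bash
python3 -m creep '[[1,0,0,1,0,0,0],[1,0,0,0,0,0,0]]';python3 -m creep '[[1,0,0,1,0,0,0],[1,0,0,0,0,0,0]]'
```

```text
time_s: 12.68
ee_pos: [563.0, 256.8, 42.5]
ee_rot: [-180.0, 0.0, 68.7]
force: [-2.1, -4.5, 1.7]
gripper_width: 24.0
time_s: 12.92
ee_pos: [563.0, 256.8, 41.5]
ee_rot: [-180.0, 0.0, 68.7]
force: [-2.0, -4.8, 0.2]
gripper_width: 23.7
```

```bash
python3 -m creep '[[0.66,0,0,0,0,0,0],[0.5,0,0,0,0,0,0],[0.45,0,0,0,0,0,0],[0.45,0,0,0,0,0,0]]';python3 look.py scene 330 110 110 80 7 pics/n1.png 2.5
```

```text
time_s: 13.42
ee_pos: [563.3, 257.3, 41.7]
ee_rot: [180.0, -0.0, 68.7]
force: [-0.1, 0.6, 0.6]
gripper_width: 50.1
13.475 50.13407667332226 [563.2  257.18  41.65] [179.99  -0.02  68.7 ] [-0.28 -0.1   0.36]
```

View pics/n1.png

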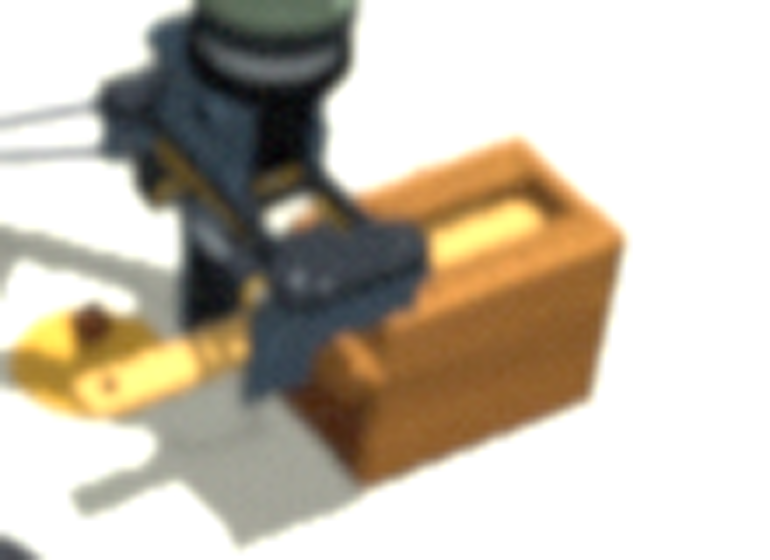

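```bash
python3 -m creep '[[0.45,0,0,-30,0,0,0],[0.45,0,0,-40,0,0,0],[0.45,0,0,-40,0,0,0],[0.45,0,0,0,0,0,0]]';python3 look.py scene 270 170 80 75 9 pics/o1.png 2.5;python3 look.py top 270 155 90 90 7 pics/o2.png 1.8; python3 look.py scene 330 110 110 80 7 pics/o3.png 2.5;python3 look.py top 150 130 110 80 7 pics/o4.png 1.7
```

```text
time_s: 13.98
ee_pos: [565.3, 258.0, 155.5]
ee_rot: [179.7, -0.3, 68.7]
force: [0.1, -0.2, 0.8]
gripper_width: 50.0
14.025 50.01523016906352 [563.87 257.36 153.09] [179.86  -0.14  68.69] [-0.29  0.66 -1.05]
14.075 50.333779713233824 [562.83 256.88 151.45] [-180.      0.01   68.7 ] [-0.05 -0.05  0.72]
14.125 50.04441659498955 [562.29 256.66 150.5 ] [-179.92    0.09   68.7 ] [ 0.42  0.37 -0.34]
14.175 50.46735872411051 [562.12 256.56 150.05] [-179.88    0.12   68.69] [ 0.73  0.5  -0.1 ]
```

View pics/o1.png

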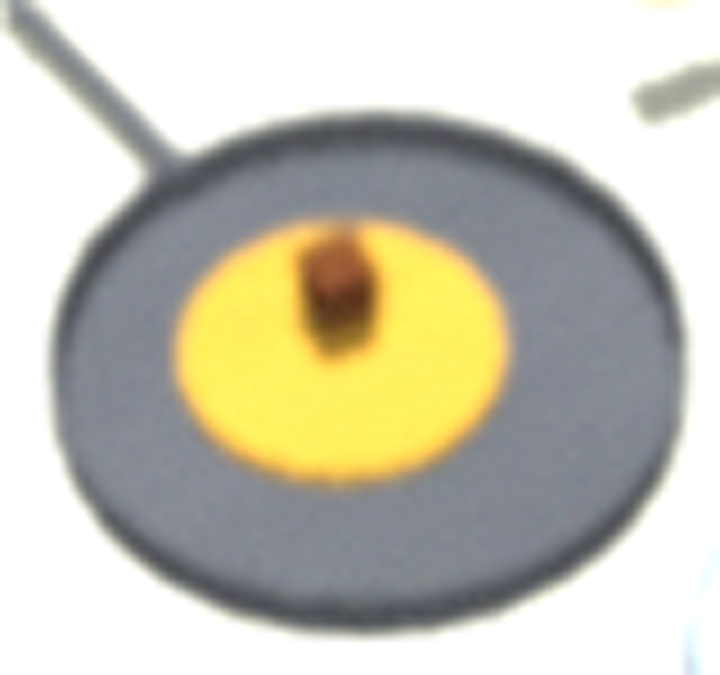

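View pics/o2.png

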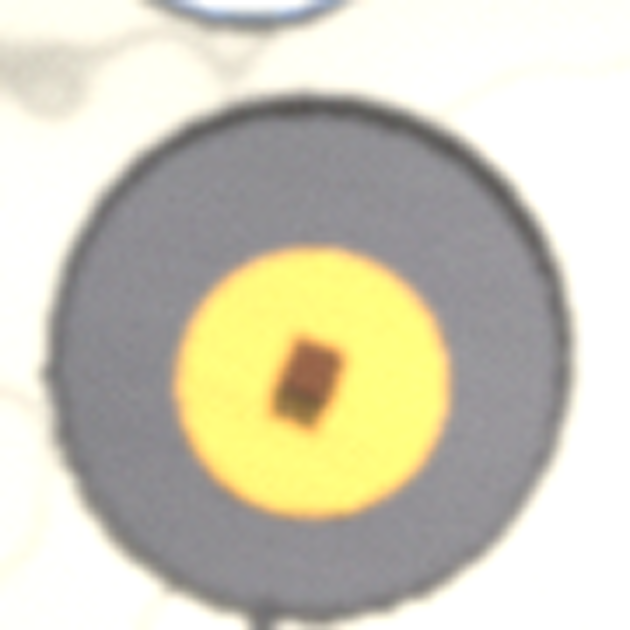

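View pics/o3.png

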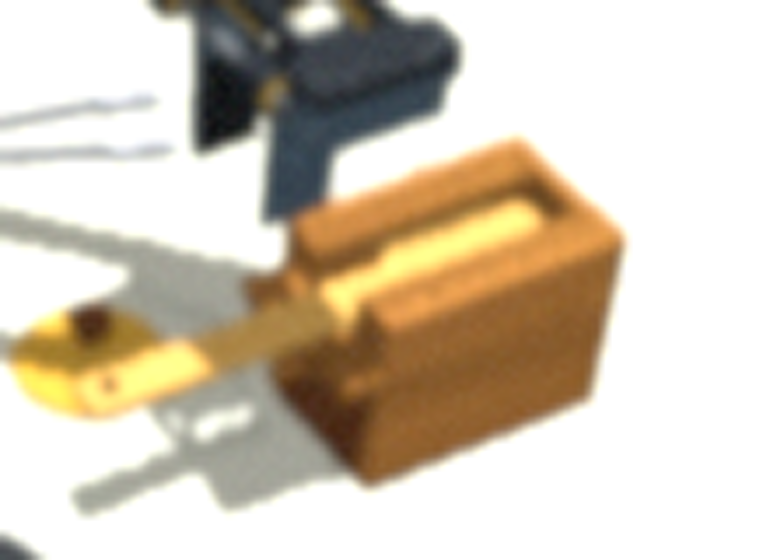

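View pics/o4.png

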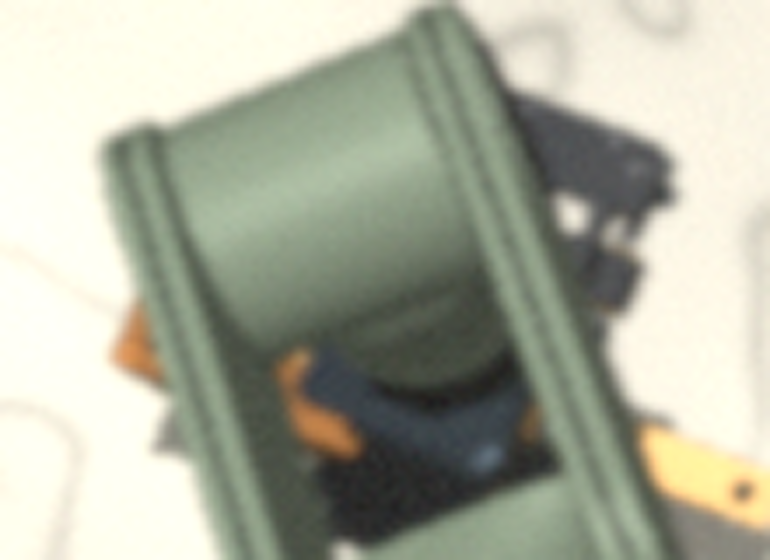

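```bash
python3 - <<'E'
from h import *
t=grab_frame("top");s=grab_frame("scene")
print('knob',onz(t,314.1,206.9,60))
for f,n,box in((t,'t',(285,180,60,60)),(s,'s',(280,185,60,50))):
    hsv=cv2.cvtColor(f["frame"],cv2.COLOR_RGB2HSV)
    m=cv2.inRange(hsv,(10,110,85),(27,255,255));x,y,w,h=box;k=np.zeros_like(m);k[y:y+h,x:x+w]=m[y:y+h,x:x+w]
    c=max(cv2.findContours(k,cv2.RETR_EXTERNAL,cv2.CHAIN_APPROX_NONE)[0],key=cv2.contourArea)
    c=cv2.convexHull(c)
    P=np.array([onz(f,*p,10)[:2] for p in c[:,0,:].astype(float)]).astype(np.float32)
    print(n,cv2.fitEllipse(P),cv2.minEnclosingCircle(P))
# scene knob top center zoom (340,260)/9
print('s knob',onz(s,270+340/9-.5,170+262/9-.5,60))
# phone
c={'UL':(433.2,171.2),'UR':(452.3,184.5),'LL':(403.7,208.2),'LR':(422.8,221.5)}
W={k:onz(t,*v,112 if k[0]=='U' else 26)[:2] for k,v in c.items()}
print(W)
for a,b in(('LL','UL'),('LR','UR')):
    d=W[b]-W[a];print(np.hypot(*d),np.degrees(np.arctan2(d[1],d[0])))
for a,b in(('UL','UR'),('LL','LR')):
    d=W[b]-W[a];print(np.hypot(*d),np.degrees(np.arctan2(d[1],d[0]))+90)
# finger tip check
p=np.array([562.2,256.6,150.3]);R=Rd(68.69).as_matrix()
for b in (25,38):
  for cc in (-16,16):
    print(b,cc,[((proj(s,p+R[:,1]*b+R[:,0]*cc+[0,0,z])-[330,110]+.5)*7).round(0).tolist() for z in (0,20,30,40,50)])
plan([513,15,150],Rd(71.6))
E
```

```text
knob [518.47  14.17  60.  ]
t ((517.6450805664062, 14.431992530822754), (119.37210083007812, 120.05914306640625), 43.46760177612305) ((517.4682006835938, 14.349677085876465), 60.301517486572266)
s ((518.5866088867188, 14.978404998779297), (120.11637878417969, 122.26072692871094), 39.14252471923828) ((519.176513671875, 15.622289657592773), 61.46215057373047)
s knob [521.11  13.7   60.  ]
{'UL': array([ 618.22, -338.24]), 'UR': array([ 578.33, -393.23]), 'LL': array([ 518.9 , -263.11]), 'LR': array([ 477.54, -321.09])}
124.53634325728366 -37.108532273727754
123.95019317159313 -35.593829043120444
67.93094209900833 -35.957417845087065
71.22159055444068 -35.50408277792718
25 -16 [[250.0, 288.0], [253.0, 255.0], [255.0, 239.0], [256.0, 222.0], [258.0, 204.0]]
25 16 [[308.0, 267.0], [312.0, 234.0], [314.0, 217.0], [316.0, 200.0], [318.0, 183.0]]
38 -16 [[265.0, 305.0], [268.0, 272.0], [270.0, 255.0], [271.0, 238.0], [273.0, 221.0]]
38 16 [[324.0, 283.0], [328.0, 250.0], [330.0, 233.0], [332.0, 216.0], [334.0, 199.0]]
dist 246.59900636064208 rot 2.9099031609976715 n 5
[-48.6   8.4   0.1] [-0.02  0.02 -0.58]
[-48.7   7.9   0.1] [-0.02  0.02 -0.58]
[-48.8   7.4   0.1] [-0.02  0.02 -0.58]
[-48.8   6.9   0. ] [-0.02  0.02 -0.58]
[-48.9   6.4   0. ] [-0.02  0.02 -0.58]
```

```bash
python3 -m creep '[[0.4,-48,8.4,0,0,0,-0.6],[0.4,-48,7.9,0,0,0,-0.6],[0.4,-48,7.4,0,0,0,-0.6],[0.4,-48.5,6.9,0,0,0,-0.6],[0.4,-48.5,6,0,0,0,-0.5]]'; python3 -m creep '[[0.4,0,0,0,0,0,0]]'; python3 - <<'E'
from h import *
plan([518.2,14.4,50],Rd(71.6))
E
```

```text
time_s: 14.9
ee_pos: [513.7, 16.6, 150.8]
ee_rot: [-179.9, 0.0, 71.6]
force: [0.5, -1.1, 0.3]
gripper_width: 55.0
time_s: 15.02
ee_pos: [513.4, 15.5, 150.9]
ee_rot: [-179.9, 0.1, 71.4]
force: [0.4, 0.2, -0.8]
gripper_width: 54.8
dist 101.0583010317253 rot 0.27323504256901565 n 2
[ 0.3  2.5 50.5] [-0.05  0.04 -0.12]
[ 0.3  2.5 50.5] [-0.05  0.04 -0.12]
```

```bash
python3 -m creep '[[0.4,0.3,2.5,40,0,0,0],[0.4,0.3,2.5,40,0,0,0],[0.4,0,0,30,0,0,0],[0.4,0,0,0,0,0,0]]';python3 look.py scene 270 155 80 75 9 pics/p1.png 3.; python3 - <<'E'
from h import *
plan([518.2,14.4,-10],Rd(71.6))
E
```

```text
time_s: 15.52
ee_pos: [517.5, 17.9, 39.2]
ee_rot: [-179.7, 0.1, 71.6]
force: [0.1, 0.1, -0.4]
gripper_width: 54.7
15.575 54.81973243708578 [519.11  17.8   40.89] [-179.87    0.03   71.64] [ 0.45 -0.11 -0.68]
dist 51.01569679761712 rot 0.13937362992070507 n 1
[-3.5  0.3 50.9] [-0.13  0.03  0.04]
```

View pics/p1.png

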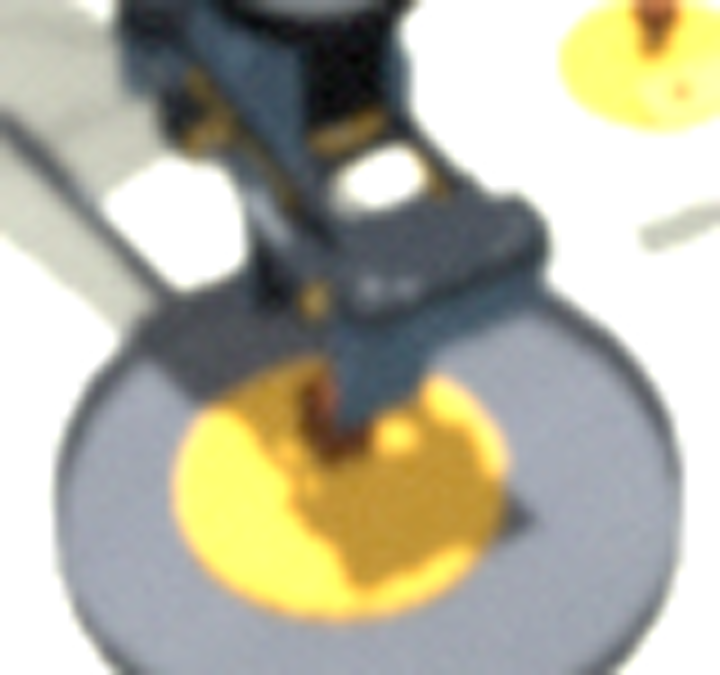

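```bash
python3 -m creep '[[0.4,-3,0.3,10,0,0,0],[0.4,0,0,10,0,0,0],[0.4,0,0,8,0,0,0],[0.4,0,0,0,0,0,0]]';python3 -m creep '[[0.4,0,0,10,0,0,0],[0.4,0,0,9,0,0,0],[0.4,0,0,4,0,0,0],[0.4,0,0,0,0,0,0]]';python3 look.py scene 270 155 80 75 9 pics/p2.png 3.
```

```text
time_s: 16.08
ee_pos: [518.4, 14.0, 13.1]
ee_rot: [-179.9, 0.0, 71.6]
force: [-0.7, 0.3, 0.1]
gripper_width: 55.0
time_s: 16.58
ee_pos: [518.6, 14.1, -9.8]
ee_rot: [-180.0, 0.0, 71.6]
force: [0.2, -0.6, -0.3]
gripper_width: 54.8
16.625 54.79282211718573 [518.87  14.08  -9.48] [-179.99    0.01   71.6 ] [ 0.24  0.11 -0.01]
```

View pics/p2.png

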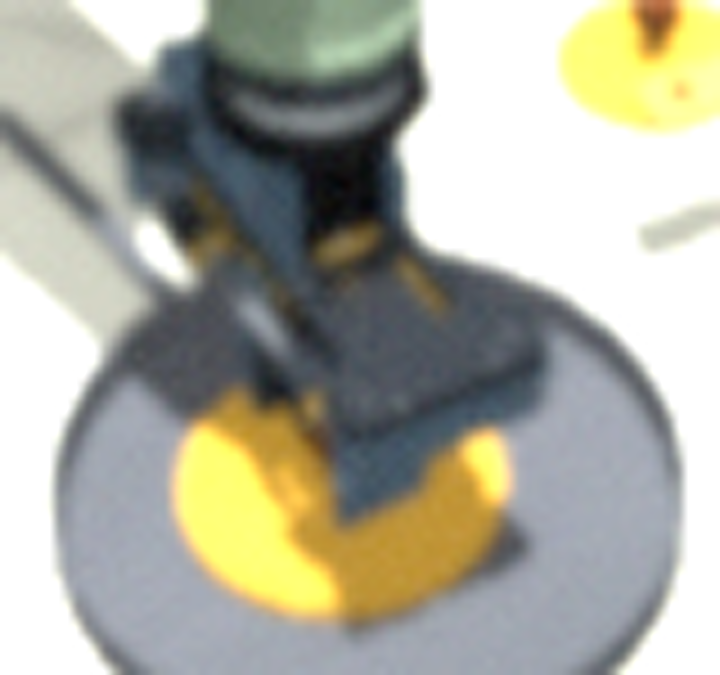

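Fingers are around the knob with no contact on the disc. Closing.

```bash
python3 -m creep '[[1,0,0,0,0,0,0],[1,0,0,0,0,0,0],[1,0,0,0,0,0,0],[1,0,0,0,0,0,0],[1,0,0,0,0,0,0]]' 45;python3 -m creep '[[1,0,0,-3,0,0,0],[1,0,0,-10,0,0,0],[1,0,0,-25,0,0,0],[1,0,0,-25,0,0,0],[1,0,0,0,0,0,0]]'
```

```text
time_s: 17.25
ee_pos: [518.7, 14.1, -9.2]
ee_rot: [-180.0, 0.0, 71.6]
force: [-1.0, -0.5, 3.6]
gripper_width: 24.1
time_s: 17.88
ee_pos: [520.8, 14.0, 55.6]
ee_rot: [179.7, -0.1, 71.6]
force: [0.9, -0.8, -4.0]
gripper_width: 24.1
```

```bash
python3 look.py scene 260 110 190 140 4 pics/q1.png 2.2
```

```text
17.925 23.80598321763331 [519.38  14.06  54.24] [179.89  -0.03  71.6 ] [-1.29 -0.26 -3.92]
```

View pics/q1.png

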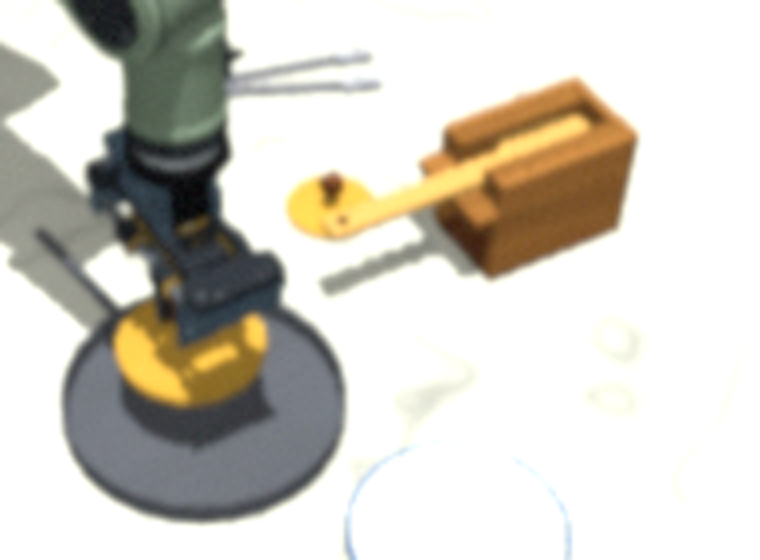

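```bash
cat > tgt.py <<'E'
from h import *
L=np.array([593.5,-364,105]);az=np.radians(-36)
pz=np.array([-np.sin(np.radians(35))*np.cos(az),-np.sin(np.radians(35))*np.sin(az),np.cos(np.radians(35))])
def tilt(deg,yaw0=38.6): # tilt tool outward along az
    ax=np.array([-np.sin(az),np.cos(az),0])  # rotates -z toward ... 
    return Ro.from_rotvec(-np.radians(deg)*ax)*Rd(yaw0)
E
python3 - <<'E'
from tgt import *
R=tilt(35);print(R.as_matrix()[:,2],pz,L+150*pz)
p=L+150*pz-13.2*pz
print(p)
plan([519,14,150],Rd(71.6))
s=state();s=dict(s);s["ee_pos"]=[519,14,150]
plan([*p[:2],240],Rd(38.6),8,s)
s["ee_pos"]=[*p[:2],240];s["ee_rot"]=[180,0,38.6];plan([*p[:2],240],R,4,s)
E
```

```text
[ 0.46 -0.34 -0.82] [-0.46  0.34  0.82] [ 523.9  -313.43  227.87]
[ 530.02 -317.88  217.06]
dist 95.76336240301156 rot 0.10946278722156519 n 2
[ -0.1  -0.1 -47.9] [ 0.05 -0.01  0.  ]
[ -0.1  -0.1 -47.9] [ 0.05 -0.01  0.  ]
dist 344.042588272846 rot 33.00036590043161 n 8
[-38.9  14.4 -11.2] [ 0.01 -0.01  4.13]
[-37.8  17.2 -11.2] [ 0.01 -0.01  4.13]
[-36.5  19.9 -11.2] [ 0.01 -0.01  4.13]
[-34.9  22.4 -11.2] [ 0.01 -0.01  4.13]
[-33.2  24.9 -11.2] [ 0.01 -0.01  4.13]
[-31.4  27.2 -11.2] [ 0.01 -0.01  4.13]
[-29.3  29.4 -11.2] [ 0.01 -0.01  4.13]
[-27.1  31.4 -11.2] [ 0.01 -0.01  4.13]
dist 0.0 rot 35.0 n 4
[0. 0. 0.] [-8.44  2.32  0.  ]
[0. 0. 0.] [-8.44  2.32  0.  ]
[0. 0. 0.] [-8.44  2.32  0.  ]
[0. 0. 0.] [-8.44  2.32  0.  ]
```

```bash
python3 -m creep '[[1,0,0,-30,0,0,0],[1,0,0,-35,0,0,0],[1,0,0,-30,0,0,0],[1,0,0,0,0,0,0]]';python3 -m creep '[[1,-20,7,-10,0,0,2],[1,-38.9,14.4,-12,0,0,4.13],[1,-37.8,17.2,-12,0,0,4.13],[1,-36.5,19.9,-12,0,0,4.13],[1,-34.9,22.4,-12,0,0,4.13]]';python3 - <<'E'
from tgt import *
plan([530,-317.9,240],Rd(38.6))
E
```

```text
time_s: 18.42
ee_pos: [519.9, 14.1, 149.4]
ee_rot: [179.8, -0.1, 71.6]
force: [0.1, 0.4, -3.4]
gripper_width: 23.8
time_s: 19.05
ee_pos: [517.6, -174.1, 204.0]
ee_rot: [-179.7, 0.1, 52.9]
force: [0.7, 0.4, -3.7]
gripper_width: 23.9
dist 148.8082779711429 rot 14.339884390576119 n 3
[-35.8  32.1 -12.1] [-0.08  0.04  4.78]
[-33.   35.  -12.1] [-0.08  0.04  4.78]
[-29.9  37.7 -12.1] [-0.08  0.04  4.78]
```

```bash
python3 -m creep '[[1,-30,26,-10,0,0,4],[1,-28,28,-10,0,0,4],[1,-24,29,-10,0,0,4],[1,-8,12,-6,0,0,2],[1,0,0,0,0,0,0]]';python3 - <<'E'
from tgt import *
plan([530,-317.9,240],tilt(35),5)
E
```

```text
time_s: 19.68
ee_pos: [529.6, -304.0, 240.7]
ee_rot: [-179.8, 0.0, 39.0]
force: [-0.1, -0.2, -3.2]
gripper_width: 23.9
dist 13.886732887412006 rot 35.18396921091932 n 5
[-1.7  2.2  0.1] [-6.79  1.84  0.08]
[-1.7  2.2  0.3] [-6.79  1.84  0.08]
[-1.7  2.1  0.5] [-6.79  1.84  0.08]
[-1.7  2.1  0.7] [-6.79  1.84  0.08]
[-1.7  2.   0.9] [-6.79  1.84  0.08]
```

```bash
python3 -m creep '[[1,0,0,0,-6.8,1.85,0],[1,0,0,0,-6.8,1.85,0],[1,0,0,0,-6.8,1.85,0],[1,0,0,0,-6.8,1.85,0],[1,0,0,0,-6.8,1.85,0]]';python3 -m creep '[[1,0,0,0,0,0,0]]'; python3 look.py scene 150 150 180 140 4 pics/s1.png 2.2; python3 look.py top 370 130 110 110 6 pics/s2.png 2; python3 - <<'E'
from tgt import *
plan([530,-317.9,217],tilt(35))
E
```

```text
time_s: 20.3
ee_pos: [528.6, -301.4, 241.1]
ee_rot: [145.7, -8.7, 41.9]
force: [0.8, -0.9, -3.5]
gripper_width: 23.9
time_s: 20.42
ee_pos: [525.5, -299.9, 238.0]
ee_rot: [146.3, -8.5, 41.8]
force: [0.2, -0.7, -2.9]
gripper_width: 24.4
20.475 23.978498458065264 [ 528.48 -301.84  240.88] [146.01  -8.63  41.82] [ 1.55 -0.3  -1.51]
20.525 23.92191071137965 [ 530.43 -303.24  242.87] [145.79  -8.71  41.83] [-0.07 -0.43 -2.69]
dist 29.739321095753844 rot 0.5481995301032344 n 1
[-13.9  -4.7  25.9] [ 0.11 -0.26  0.47]
```

View pics/s1.png

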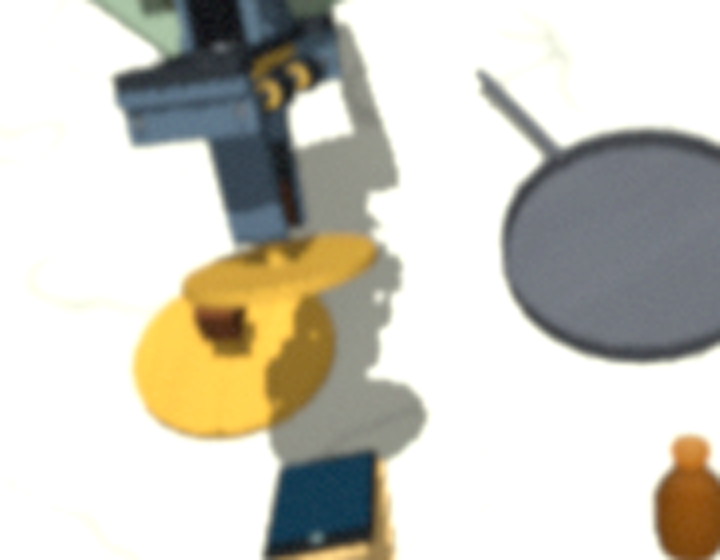

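View pics/s2.png

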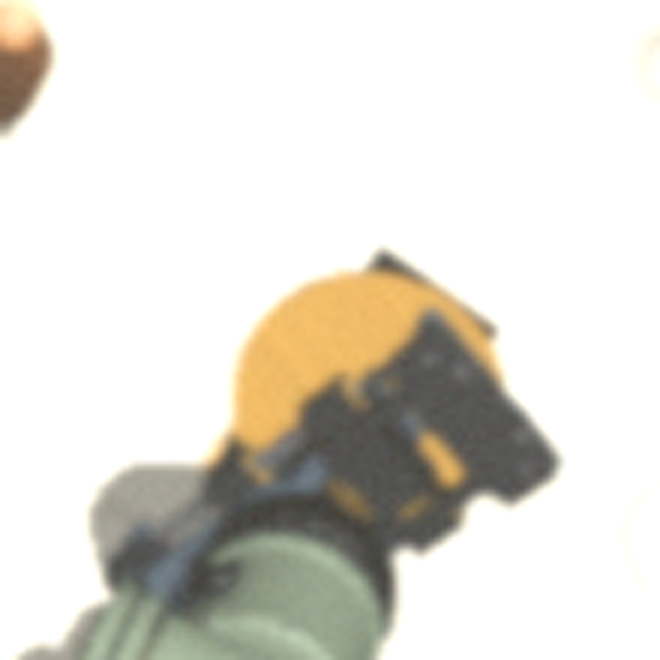

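```bash
python3 -m creep '[[1,-5,-2,8,0,0,0],[1,-5,-2,8,0,0,0],[1,-4,-1,5,0,0,0],[1,0,0,0,0,0,0],[1,0,0,0,0,0,0]]'; cat > chk.py <<'E'
from tgt import *
import sys
tag=sys.argv[1]
s=state();p=np.array(s["ee_pos"]);R=Ro.from_euler('xyz',s["ee_rot"],degrees=True).as_matrix()
print(s["time_s"],p,s["ee_rot"],s["force"],s["gripper_width"],s["qvel"].round(2))
A=p-13.2*R[:,2];B=p+[0,0,39]+25.8*R[:,2]
Rp=np.array([np.append(0,0)]) if 0 else None
for n,(x0,y0,w,h,k) in {"scene":(180,190,75,90,8),"top":(385,155,90,85,8)}.items():
    f=grab_frame(n)
    z=cv2.resize(np.clip(f["frame"][y0:y0+h,x0:x0+w,::-1]*1.8,0,255).astype(np.uint8),None,fx=k,fy=k,interpolation=cv2.INTER_CUBIC)
    for O,col in((A,(0,0,255)),(B,(255,0,0))):
        for a in np.linspace(0,2*np.pi,41):
            X=O+60*(np.cos(a)*R[:,0]+np.sin(a)*R[:,1])-8*R[:,2]
            u=(proj(f,X)-[x0,y0]+.5)*k;cv2.circle(z,(int(u[0]),int(u[1])),2,col,-1)
    cv2.imwrite(f"pics/{tag}_{n}.png",z)
for nm,O in(('A',A),('B',B)):
    d=O-L;xs=np.array([np.cos(np.radians(35))*np.cos(az),np.cos(np.radians(35))*np.sin(az),np.sin(np.radians(35))]);ys=np.cross(pz,xs)
    print(nm,O,'lens frame',d@xs,d@ys,d@pz,'ang',np.degrees(np.arccos(-R[:,2]@pz)))
E
python3 chk.py u
```

```text
time_s: 21.15
ee_pos: [527.2, -317.2, 220.8]
ee_rot: [145.7, -8.7, 41.8]
force: [1.2, 0.3, -3.0]
gripper_width: 24.0
21.15 [ 527.24 -317.23  220.78] [145.7   -8.72  41.75] [ 1.18  0.3  -3.03] 23.965805919205536 [ 0.36 -0.38 -0.2  -0.06  0.06 -0.04]
A [ 521.06 -312.78  231.56] lens frame -0.078047961121439 -1.1410771230637382 154.56017702811224 ang 0.3054341517730656
B [ 539.34 -325.92  238.72] lens frame 22.46721368676916 -1.0300627908743054 147.5076609004981 ang 0.3054341517730656
```

View pics/u_scene.png

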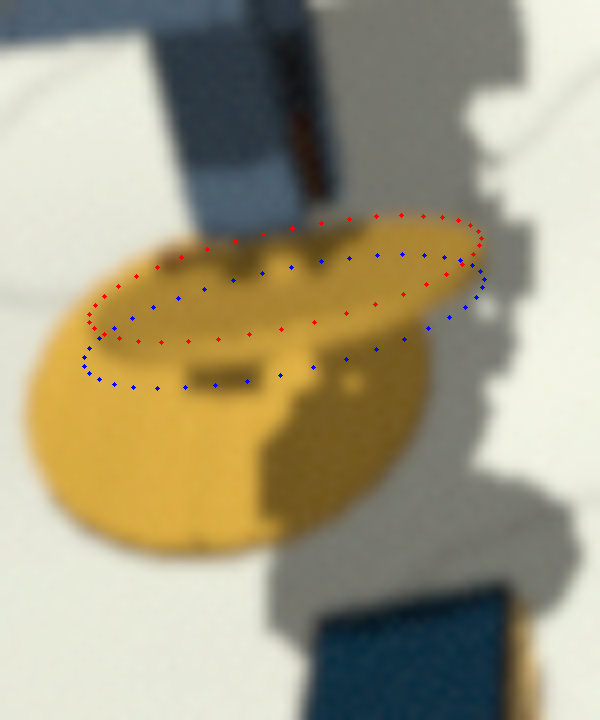

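View pics/u_top.png

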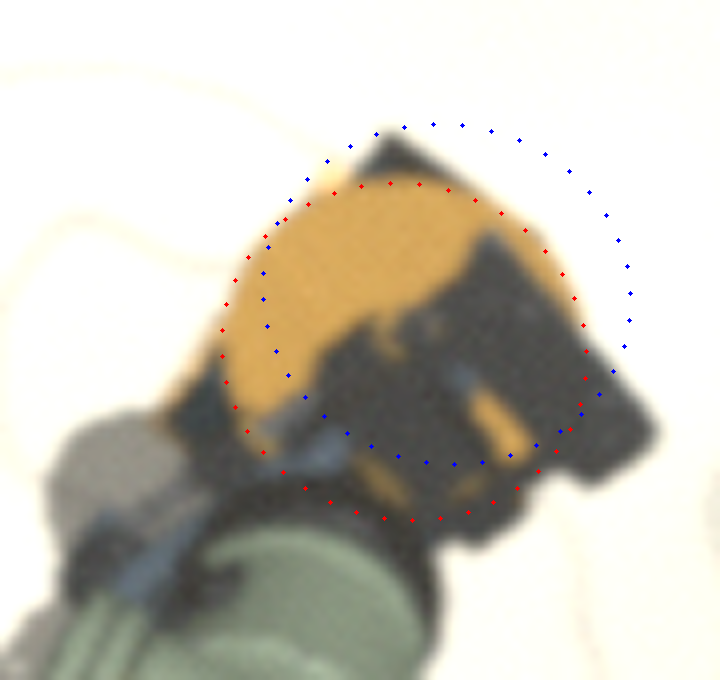

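Model A, where the offset lies along the tool axis, overlays the disc well in both views. The press sits centred about 154 mm from the lens. I'll let it settle, check the turner, and hand in.

```bash
python3 -m creep '[[1,0,0,3,0,0,0],[1,0,0,0,0,0,0],[1,0,0,0,0,0,0],[1,0,0,0,0,0,0],[1,0,0,0,0,0,0]]'; python3 -m creep '[[1,0,0,0,0,0,0],[1,0,0,0,0,0,0],[1,0,0,0,0,0,0]]';python3 chk.py v; python3 look.py top 150 90 240 150 3 pics/v3.png 1.7
```

```text
time_s: 21.88
ee_pos: [528.5, -317.9, 218.2]
ee_rot: [145.7, -8.7, 41.8]
force: [-0.7, 0.5, -3.6]
gripper_width: 24.1
time_s: 22.25
ee_pos: [528.5, -318.0, 218.2]
ee_rot: [145.7, -8.7, 41.8]
force: [0.2, -0.3, -3.5]
gripper_width: 24.1
22.25 [ 528.5  -317.97  218.16] [145.72  -8.71  41.77] [ 0.24 -0.26 -3.54] 24.064544625243983 [-0.06 -0.01  0.05  0.08  0.03 -0.08]
A [ 522.31 -313.52  228.94] lens frame -0.39095118780643084 -1.0084212463829185 151.57803684610832 ang 0.293756775392727
B [ 540.58 -326.66  236.09] lens frame 22.14250761726092 -0.8939988064128618 144.52547915635668 ang 0.293756775392727
22.4 23.69412616174248 [ 528.49 -317.95  218.13] [145.72  -8.71  41.77] [-0.56 -0.28 -2.47]
```

View pics/v3.png

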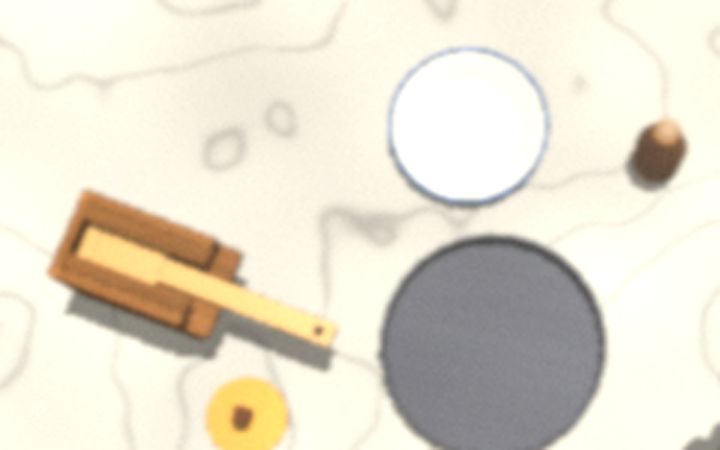

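View pics/v_scene.png

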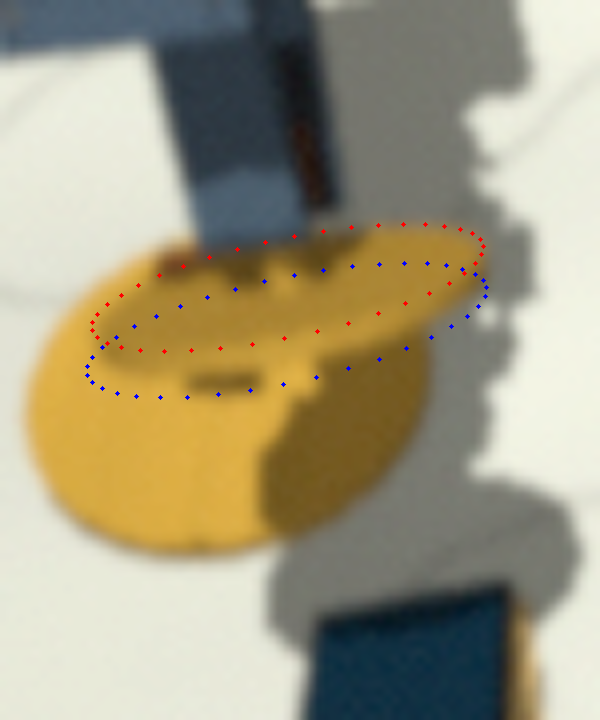

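The turner is home in the slot with its blade at the closed end. The press is steady and its outline matches, and the plate and cruet have not moved. Handing in.

```bash
python3 -c "
from workcell import *
print(job_done()); s=state(); print(s['time_s'],s['ee_pos'],s['gripper_width'])"
```

```text
the job is handed in; nothing more can be done
None
the job is handed in; nothing more can be done
```

I slid the turner blade first into the rack slot until it stopped at the closed end (about 10 N), rested it on the slot floor and let go. I then lifted the press by its knob and handed in the job with it still held up to the phone. No verdict was reported.

**Last checks that passed:**
- **Press:** the reported arm pose and the calibrated images put its centre about 152 mm from the lens and about 1 mm off centre sideways. It is about 0.3° from square, going by the measured phone direction. The arm was still, with the grip at 24 mm on the knob. The clock was at 22.4 s at my last reading.
- **Turner:** it lies flat in the slot with its tip at the closed end, and nothing is touching it.
- **Bystanders:** the plate and cruet look unmoved in the last picture. The tongs were clear of my path and out of that picture, so I did not re-check them. I saw no force that would suggest a bump to the phone.

**What disagreed:**
- **Reported tool position:** the fingertips sit about 37–40 mm further back along the tool axis than the arm reports. My first grasp therefore closed above the turner, without moving it. I corrected for this, and the disc outline predicted from the correction matched both camera views.
- **Lens position:** the two camera views differed by about 4 mm; I used a value in between.

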